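# Fit a spare relay behind a tool-locked guard

### The arm

A 6-joint arm with a two-finger parallel gripper is mounted at the origin on a cart in front of the work surface, level with it; the furniture and walls round the work are solid. World frame = base frame: x ahead of the robot, y to its left, z up, the work surface at z = 0. Lengths are in m, angles in rad, forces in N, time in s.
With the tool pointing down it reaches from about 0.275 to 1 m from the base axis. Payload 8.4 kg.
Tool frame: the origin (TCP) lies at the very end of the fingers, on their centre line; the grasp point (between the pads) lies 19 mm behind it; z points along the fingers, y is the line along which they close (so a half turn about z gives the same grasp; the last joint's range is limited). The gripper opens to 85 mm and grips with 20 to 120 N. Pads are 22 mm wide; open, the fingers measure 114 mm over their backs; the gripper's body (76 mm by 85 mm) begins 54 mm behind the grasp point. The pads swing forward as they close: fully open they stand 13 mm farther back than shut.
Start: joints at [1.212, 0.353, 1.633, -0, 1.155, -0.002], TCP at [0.218, 0.586, 0.201] pointing down, gripper open.
Joint ranges: [-2.63, 2.63], [-0.92, 2.1], [0.06, 2.66], [-1.3, 4.44], [0, 2.69], [-3.02, 3.02]. Speed limits (rad/s): [2.22, 2.22, 2.79, 3.14, 3.14, 3.14].

### API

Orientations are given as a unit quaternion [x, y, z, w].
In Python, from plant import manip gives the robot as it stands.
- The arm moves only by the shell command python3 drive.py 'ROWS'. ROWS is a JSON list of rows, 1 to 5 of them, each of 7 numbers: dx, dy, dz in m, then a rotation vector rx, ry, rz in rad, then the finger opening in m; each row shifts and turns the commanded pose from where the row before left it, along the tool's axes as they then stand; what a row does not reach is not made up. A row lasts 1/12 s, in which the tool goes at most 0.0417 m and 0.125 rad, less where a joint would pass 70% of its speed; a pose out of reach is approached as far as the arm can. The fingers move at their own pace and stop on an object; the grip force is fixed at half the most. Time passes only in rows, so rows that do not move let the fingers close. It prints the time, the measured TCP pose, the force, the opening and the grip force at its end.
- manip.get_obs(): the state, without advancing time (a new reading comes with each control period).
- manip.get_image(name): name is "scene" or "top" or "wrist"; returns a dict with "img" (400x640x3 uint8, red, green, blue), "vfov" (degrees; the focal length in pixels is half the picture's height over the tangent of half this angle, whatever the lens; pixels are square), "cx", "cy" (the principal point, pixels), "D" ([k1, k2, p1, p2, k3] as OpenCV has them; the pictures are not rectified), "position" and "rotation" of the camera in the world. Camera axes: x right, y up, looking along -z (the intrinsics and any distortion apply to the point x, -y, -z); pixel columns grow to the right and rows downward; lengths in m; the calibration is good to about 2 mm. A picture is of the moment at which its call begins. There is no depth.
- manip.sign_off(): hands the job in; it is judged then, once.
The state is a dict: "clock": time; "q": joint angles; "qvel": joint speeds; "joint_torque": joint torques, N m; "position": TCP position; "tool_rot": TCP orientation; "wrist_force": force on the tool from outside, world axes, zero at the start; "moment": the same for the moment, N m; "gripper_width": finger opening in m; "grasp_force": force on a finger pad.
Only numpy, scipy, OpenCV 4.12 (cv2) and the standard library are available. Lean on these libraries where they do the work, as an engineer would, in place of code of your own. Each camera call takes 0.05 s, during which the arm holds its last target. There are 200 camera calls.

### The job

The empty relay position on the sloping control box is shut by a yellow sprung guard. Take the red-handled release pin from its stand, push it gently through the brass-ringed hole below that guard until the hidden catch lets go and the guard springs up, and stand the pin back in its stand. Then take the spare relay from the blue tray and plug it square and fully home in the socket that the guard has uncovered, finding the sideways-floating socket by sight or touch rather than forcing it, and leave the other things on the bench where they are.

Things in the scene. Friction and masses are not known exactly. Their poses are not given: they have to be found in the camera images.
- console: Grey control box with a white front panel sloping at 30 deg (it rises away from the operator), 144 deep x 214 wide x 108 mm high, fixed. Origin: centre of its underside; x away from the operator, y to the left, z up. Two relay positions side by side, 92 mm apart: the left one in use, its guard open behind its relay; the right one empty under a closed yellow guard.
- panel: Frame of the empty (right) relay position, fixed to the console. Origin: mid-float centre of the socket mouth, in the plane of the socket's top face; x up the slope, y left along the panel, z straight out of it (30 deg from vertical, leaning to the operator). White panel face at z = -3 mm. Left relay: centred at y = 92 mm, 37 mm square, standing 46 mm out.
- socket_mid (a point): Same point and axes as panel. Socket: dark block, flange 50 (x) x 84 mm (y) between two rails, top face at z = 0; hole 23 (x) x 29 mm (y), 19 mm deep along z, sharp-edged. It floats along y only: the hole centre stands anywhere from y = -8 to +8 mm (x = 0), held by about 8 N of friction. Where it stands is not reported: see it or feel for it.
- release_hole (a point): Centre of the mouth of the release hole below the empty position's guard (panel x = -62, y = 0, z = -3 mm; axes of panel): round, 10 mm wide, axis along z, in a brass ring 15 mm across. The catch is met 17 mm below the mouth, yields against a light spring (4 to 9 N), frees the guard after 4 to 6 mm more and stops dead after about 9 mm.
- guard (a joint): Yellow guard plate over the empty socket, 79 x 66 mm, hinged along y on its upper edge at x = 40, z = 8 mm of the panel frame; its lower edge is at x = -39 mm. Reads 0 shut (held by the catch), grows as it opens; a spring throws it up to 2.3 rad, where it stands out of the way behind the socket.
- pin: Release pin, 60 g. Origin at its tip; z runs from the tip to the handle. Steel shaft 6 mm dia, 47 mm long from the tip, a collar 15 mm dia up to 50 mm, then a red square handle 16 x 16 mm from 50 to 92 mm (sides along x and y). Stands upright in the stand, tip 9 mm above the bench, at any yaw.
- stand: Aluminium pin stand, fixed, 54 x 54 x 34 mm. Origin: centre of its underside, z up. One upright hole in the middle, 8.5 mm wide, 25 mm deep from the top (floor 9 mm above the bench).
- relay: Spare relay, about 90 g, standing in the tray. Origin: centre of its plug's underside; z up. Plug: black block 22 (x) x 28 (y) x 16 mm, 0.5 mm play a side, either way round; bottom 5 mm tapered in 2 mm a side along x, 1.2 mm along y. Base 37 mm square, z 16 to 22, lands on the socket face when home (origin at panel z = -16). Clear housing 35 mm square, z 22 to 62, to grip.
- tray: Shallow blue parts tray, fixed, 96 x 120 x 18 mm, floor and walls 3 mm. Origin: centre of its underside. The relay stands in it near its middle; a fuse lies fixed at one end.
- pen: Blue ball pen, 131 mm long, lying on the notebook. Leave it.
- sample_bottle: Sample bottle, 47 mm dia, 92 mm tall, standing behind the console. Leave it.
- weighing_bottle: Glass weighing bottle, 41 mm dia, 45 mm tall, standing behind the console. Leave it.
- boat_a: White porcelain combustion boat, 52 x 16 x 10 mm, lying left of the console's front. Leave it.
- boat_b: Second white porcelain boat, 52 x 16 x 10 mm, beside the first. Leave it.

How it is judged:
On the way:
1. the guard springs open while the pin's tip is in the release hole (value of joint guard above 0.15 rad and x of pin in the frame of panel between -0.068 and -0.056 m and y of pin in the frame of panel between -0.006 and 0.006 m and z of pin in the frame of panel below -0.01 m), for 0.03 s.
At the end, for the whole second after the job is handed in: Relay at rest, home in the empty socket: origin 14 to 18.5 mm below its face, within 3 mm up-slope and 11 mm sideways, square within 4 deg, turned within 7 deg (either way round); guard open over 2 rad; pin at rest in its stand, tip under 14 mm high, within 10 mm of centre and 11 deg of upright (z of relay in the frame of panel between -0.0185 and -0.014 m and x of relay in the frame of panel between -0.003 and 0.003 m and y of relay in the frame of panel between -0.011 and 0.011 m and angle between the z axis of relay and the z axis of panel, either way round below 0.07 rad and angle between the x axis of relay and the x axis of panel, either way round below 0.12 rad and linear speed of each of relay, pin below 0.02 m/s and value of joint guard above 2 rad and horizontal distance between pin and stand below 0.01 m and height (world z) of pin below 0.014 m and angle between pin's own z axis and vertical below 0.2 rad); the robot touches nothing.
It fails at once if the pin is forced: pressed on the control box with more than 80 N (contact force between pin and console above 80 N).
It fails at once if the relay is forced: pressed on the control box with more than 120 N (contact force between relay and console above 120 N).
It fails at once if the pen, a bottle or a boat is shifted by more than 30 mm (distance of any of pen, sample_bottle, weighing_bottle, boat_a, boat_b from where it was at the start of the episode above 0.03 m).
It also fails if it takes over 58 s, if anything falls off the work surface, if the arm or the gripper's body presses on something with over 40 N, if the wrist force passes 120 N, or if a joint passes its speed limit or range.

## Working session

There is one attempt and no reset: what is moved stays moved. The work goes in short steps, Python scripts to look and compute and a shell command to move; the robot and the scene stay as the last step left them, time stands still between calls to the robot, and variables do not carry over. Pictures are saved under pics/ and viewed, at most 10 in all, crops included, and the job is handed in when it is done.

```bash
ls; mkdir -p pics
cat > h.py <<'E'
import numpy as np, cv2, json
from plant import manip
from scipy.spatial.transform import Rotation as R
def snap(name,fn):
    d=manip.get_image(name); cv2.imwrite('pics/%s.png'%fn,d['img'][:,:,::-1]); 
    m={k:np.array(d[k]).tolist() for k in d if k!='img'}; json.dump(m,open('pics/%s.json'%fn,'w')); return d
def load(fn):
    d=json.load(open('pics/%s.json'%fn)); d['img']=cv2.imread('pics/%s.png'%fn)[:,:,::-1]; return d
def K(d):
    f=200/np.tan(np.radians(d['vfov'])/2); return np.array([[f,0,d['cx']],[0,f,d['cy']],[0,0,1.]])
def rot(d):
    r=np.array(d['rotation']); return r if r.shape==(3,3) else R.from_quat(r).as_matrix()
def ray(d,uv):
    p=cv2.undistortPoints(np.array([[uv]],float),K(d),np.array(d['D'],float))[0,0]
    v=rot(d)@np.array([p[0],-p[1],-1]); return np.array(d['position']),v/np.linalg.norm(v)
def onz(d,uv,z):
    o,v=ray(d,uv); return o+v*(z-o[2])/v[2]
def onplane(d,uv,p,n):
    o,v=ray(d,uv); return o+v*(np.dot(np.array(p)-o,n)/np.dot(v,n))
def tri(*obs):
    A=np.zeros((3,3));b=np.zeros(3);L=[]
    for d,uv in obs:
        o,v=ray(d,uv);P=np.eye(3)-np.outer(v,v);A+=P;b+=P@o;L.append((o,P))
    x=np.linalg.solve(A,b); return x,[np.linalg.norm(P@(x-o)) for o,P in L]
def proj(d,X):
    r=rot(d); c=(np.atleast_2d(X)-np.array(d['position']))@r
    c=c*[1,-1,-1]; return cv2.projectPoints(c,np.zeros(3),np.zeros(3),K(d),np.array(d['D'],float))[0][:,0]
E
python3 - <<'E'
from h import *
o=manip.get_obs();print({k:np.round(v,3).tolist() for k,v in o.items()})
for n in('scene','top','wrist'):
    d=snap(n,n+'0');print(n,d['vfov'],d['position'],d['D'],d['cx'],d['cy'])
E
```

```text
drive.py
pics
plant.py
{'clock': 0.0, 'q': [1.212, 0.354, 1.634, -0.0, 1.155, -0.002], 'qvel': [-0.0, -0.001, 0.002, 0.002, 0.001, -0.002], 'joint_torque': [-0.005, -60.524, -34.207, -0.0, 0.009, -0.0], 'position': [0.218, 0.585, 0.2], 'tool_rot': [0.177, 0.984, -0.001, -0.0], 'wrist_force': [-0.479, 0.245, -0.757], 'moment': [-0.025, -0.016, 0.07], 'grasp_force': 0.0, 'gripper_width': 0.085}
scene 52.254586494329885 [-0.21034353 -0.64142797  0.75925723] [-0.01525943  0.          0.          0.          0.        ] 313.5552929621197 197.40242314818127
top 42.25149181601167 [ 0.45964935 -0.18065248  1.6984525 ] [-0.13037521  0.          0.          0.          0.        ] 324.54322088865763 205.982700250562
wrist 59.125386758449174 [0.15068041 0.61024634 0.37265795] [-0.07184317  0.          0.          0.          0.        ] 323.1914099852399 201.01436330514912
```
View pics/scene0.png

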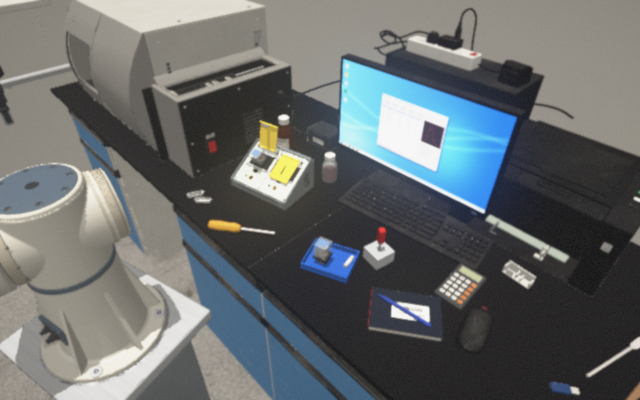

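View pics/top0.png

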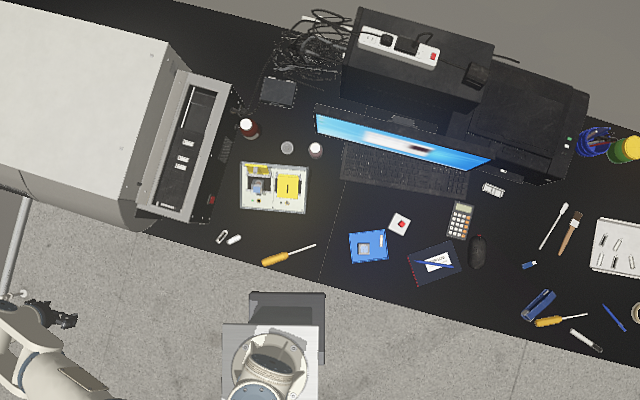

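The scene view shows the console at about (275,175), the pin at (381,240) and the tray at (330,258). In the top view they are at (275,188), (400,223) and (368,246). Next I'll enlarge the top and scene views around the work.

Run:
```python
from h import *
a=load('top0')['img'][150:270,235:425,::-1];a=cv2.resize(a,None,fx=4.2,fy=4.2,interpolation=cv2.INTER_CUBIC)
cv2.imwrite('pics/ct.png',a[:600,:800])
a=load('scene0')['img'][110:285,220:410,::-1];a=cv2.resize(a,None,fx=3.4,fy=3.4,interpolation=cv2.INTER_CUBIC)
cv2.imwrite('pics/cs.png',a[:600,:800])
d=load('top0');s=load('scene0')
for n,uv,z in (('pin handle',(400,223),.1),('tray',(368,246),.01),('console',(275,188),.06)): print(n,onz(d,uv,z))
# red masks
for d,n in((d,'top'),(s,'scene')):
    im=d['img'].astype(int);m=((im[...,0]>120)&(im[...,1]<70)&(im[...,2]<70)).astype('uint8')
    c=cv2.connectedComponentsWithStats(m);print(n,[(c[2][i].tolist(),c[3][i].round(1).tolist()) for i in range(1,c[0]) if c[2][i,4]>8])
```

```text
pin handle [ 0.48559542 -0.41012301  0.1       ]
tray [ 0.41098139 -0.3188714   0.01      ]
console [ 0.59288644 -0.01770886  0.06      ]
top [([210, 197, 4, 6, 17], [211.8, 199.8])]
scene [([209, 141, 7, 11, 60], [212.1, 146.2]), ([378, 227, 8, 16, 79], [381.4, 234.0])]
```

View pics/ct.png

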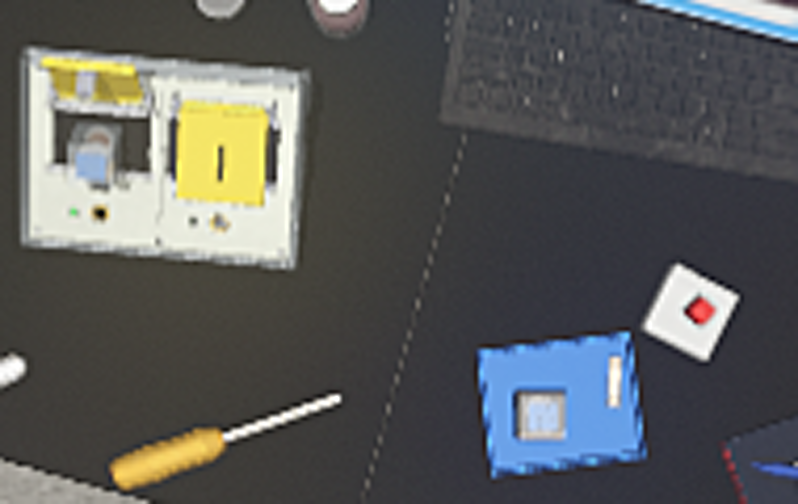

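View pics/cs.png

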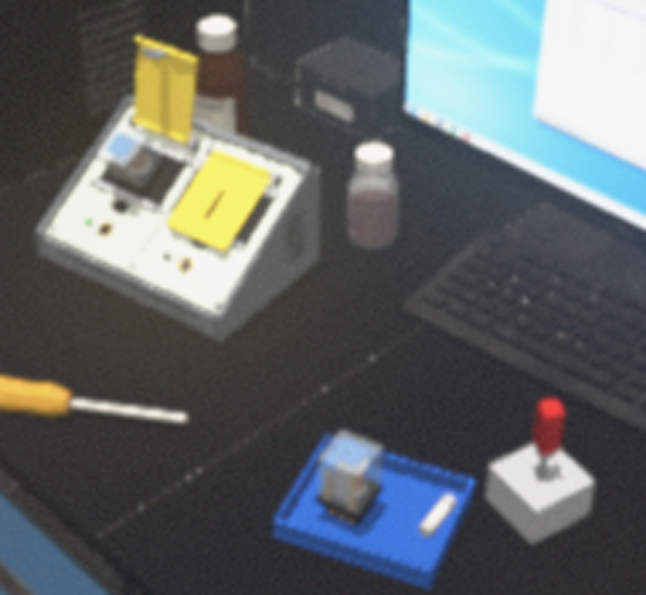

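The crops show the guard shut at (222,152) in the top crop, with the brass hole at (218,222). The relay is at (540,415) and the red pin at (700,310). I'll move toward them and photograph the console on the way.

```bash
python3 -c "
from h import *
print(rot(load('wrist0')).round(3))"
R='[-0.0237,-0.0336,-0.0,0,0,0,0.085]'
python3 drive.py '[[-0.0237,-0.0336,-0.01,0,0,0,0.085],[-0.0237,-0.0336,-0.005,0,0,0,0.085],[-0.0237,-0.0336,-0.005,0,0,0,0.085],[-0.0237,-0.0336,-0.005,0,0,0,0.085],[-0.0237,-0.0336,0,0,0,0,0.085]]'
python3 drive.py '[[-0.0237,-0.0336,0,0,0,0,0.085],[-0.0237,-0.0336,0,0,0,0,0.085],[-0.0237,-0.0336,0,0,0,0,0.085],[-0.0237,-0.0336,0,0,0,0,0.085],[-0.0237,-0.0336,0,0,0,0,0.085]]'
python3 drive.py '[[-0.0237,-0.0336,0,0,0,0,0.085],[-0.0237,-0.0336,0,0,0,0,0.085],[-0.0237,-0.0336,0,0,0,0,0.085],[-0.0237,-0.0336,0,0,0,0,0.085],[-0.0237,-0.0336,0,0,0,0,0.085]]'
python3 -c "
from h import *
snap('wrist','w1')"
```

```text
[[ 0.349 -0.899 -0.263]
 [ 0.937  0.335  0.098]
 [-0.    -0.281  0.96 ]]
clock: 0.57
position: [0.2707, 0.386, 0.2266]
tool_rot: [0.177, 0.984, 0.0, 0.0]
wrist_force: [0.9, -0.7, 0.4]
gripper_width: 0.0849
grasp_force: 0.0
clock: 0.98
position: [0.3227, 0.1868, 0.2261]
tool_rot: [0.177, 0.984, 0.0, 0.0]
wrist_force: [0.4, 0.3, 0.2]
gripper_width: 0.0853
grasp_force: 0.0
clock: 1.4
position: [0.3751, -0.0122, 0.2263]
tool_rot: [0.177, 0.984, 0.0, 0.0]
wrist_force: [1.2, 1.2, 0.5]
gripper_width: 0.0852
grasp_force: 0.0
```

```bash
python3 drive.py '[[-0.0237,-0.0336,0,0,0,0,0.085],[-0.0237,-0.0336,0,0,0,0,0.085],[-0.0237,-0.0336,0,0,0,0,0.085],[-0.0237,-0.0336,0,0,0,0,0.085],[-0.0237,-0.0336,0,0,0,0,0.085]]'
python3 drive.py '[[-0.0137,-0.0336,0,0,0,0,0.085],[-0.0137,-0.0336,0,0,0,0,0.085],[0,0,0,0,0,0,0.085]]'
python3 -c "
from h import *
snap('wrist','w2')"
python3 drive.py '[[-0.01,-0.0336,0,0,0,0,0.085],[-0.01,-0.0336,0,0,0,0,0.085],[-0.01,-0.0336,0,0,0,0,0.085],[0,0,0,0,0,0,0.085]]'
python3 - <<'E'
from h import *
snap('wrist','w3')
a=[load(n)['img'][::-1,::-1,::-1] for n in('w1','w2','w3')]
h=[cv2.resize(x,(480,300)) for x in a]
cv2.imwrite('pics/m.png',np.vstack([cv2.resize(a[0],(480,300))[:,:],np.hstack([cv2.resize(a[1],(240,150)),cv2.resize(a[2],(240,150))])]) if 0 else cv2.resize(np.vstack([np.hstack([h[0],h[1]]),np.hstack([h[2],h[2]*0])]),(800,500)))
E
```

```text
clock: 1.87
position: [0.4275, -0.2111, 0.226]
tool_rot: [0.178, 0.984, 0.0, 0.0]
wrist_force: [1.3, 0.7, 0.4]
gripper_width: 0.0852
grasp_force: 0.0
clock: 2.12
position: [0.4301, -0.287, 0.2258]
tool_rot: [0.179, 0.984, -0.001, 0.0]
wrist_force: [-0.1, 0.5, 0.2]
gripper_width: 0.085
grasp_force: 0.0
clock: 2.5
position: [0.4226, -0.3904, 0.226]
tool_rot: [0.178, 0.984, -0.001, 0.0]
wrist_force: [-1.4, 0.7, -0.3]
gripper_width: 0.0856
grasp_force: 0.0
```

View pics/m.png

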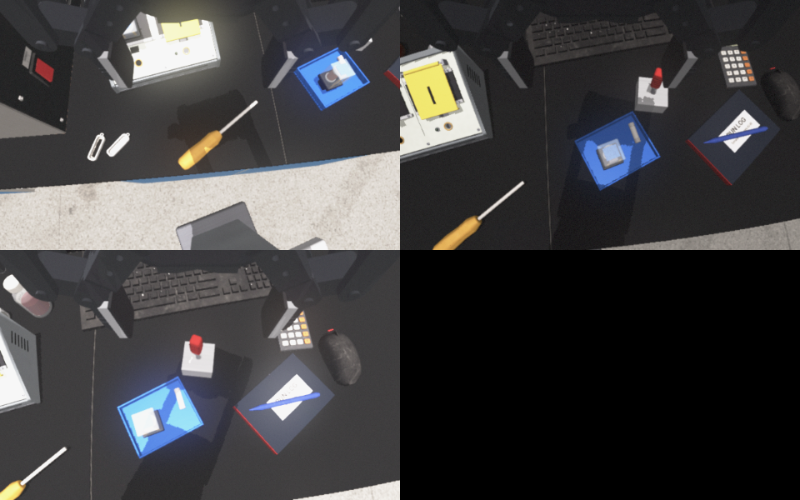

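The composite (each view rotated by 180 deg) shows three things:
- **w1:** the console and tray.
- **w2:** the guard at (430,90), the relay at (610,152) and the pin at (655,85).
- **w3:** the relay at (148,422) and the pin at (197,350).

Next I'll zoom in and segment.

Run:
```python
from h import *
def comp(m,mn=15):
    c=cv2.connectedComponentsWithStats(m.astype('uint8'));return [(c[2][i].tolist(),c[3][i].round(1).tolist()) for i in range(1,c[0]) if c[2][i,4]>mn]
for n in('w2','w3'):
    im=load(n)['img'];hsv=cv2.cvtColor(im.copy(),cv2.COLOR_RGB2HSV);H,S,V=cv2.split(hsv)
    print(n,'red',comp(((H<8)|(H>172))&(S>140)&(V>70)),'blue',comp((H>100)&(H<125)&(S>140)&(V>60),300),'yel',comp((H>24)&(H<34)&(S>110)&(V>80),200))
def crop(n,u,v,w,h,s):
    return cv2.resize(load(n)['img'][v:v+h,u:u+w,::-1],(w*s,h*s),interpolation=cv2.INTER_CUBIC)
# raw orientation
A=crop('w2',195,110,200,150,2);B=crop('w3',290,60,200,150,2);C=crop('w3',270,190,100,100,3);D=crop('w2',480,130,160,150,2)
cv2.imwrite('pics/m2.png',np.vstack([np.hstack([A,B]),np.hstack([C,np.zeros((300,180,3),'uint8'),D])]))
```

```text
w2 red [([109, 104, 71, 72, 288], [143.0, 137.6]), ([220, 259, 18, 33, 362], [227.3, 275.3]), ([39, 289, 9, 4, 19], [43.1, 290.2])] blue [([223, 95, 138, 127, 7627], [292.1, 158.7]), ([52, 171, 97, 27, 553], [98.8, 183.3])] yel [([548, 209, 87, 92, 4832], [590.9, 253.9])]
w3 red [([196, 73, 67, 73, 187], [226.8, 106.3]), ([316, 233, 20, 32, 485], [325.6, 249.0]), ([107, 270, 9, 4, 20], [110.7, 271.2])] blue [([314, 66, 139, 132, 3724], [383.5, 125.8])] yel []
```

View pics/m2.png

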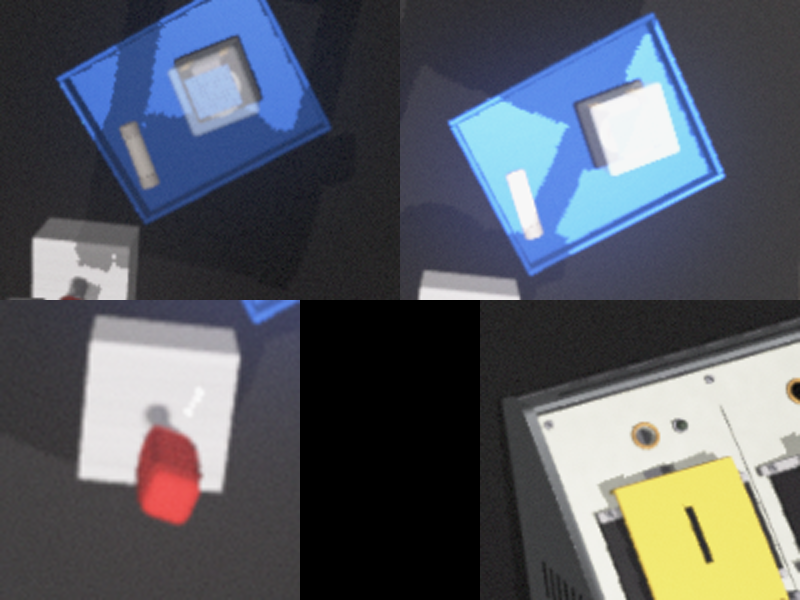

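```bash
cat > m.py <<'E'
from h import *
np.set_printoptions(precision=4,suppress=True)
w1,w2,w3,t,s=[load(n) for n in('w1','w2','w3','top0','scene0')]
st=np.array([onz(w3,p,.034) for p in((301,203.7),(349.3,208.3),(344.3,253.7),(296.7,249))])
print('stand',st.mean(0),[np.linalg.norm(st[i]-st[i-1])*1e3 for i in range(4)],'yaw',[np.degrees(np.arctan2(*(st[i]-st[i-1])[1::-1])) for i in range(4)])
h=np.array([onz(w3,p,.101) for p in((319,246.7),(336.3,249.3),(332.3,264.3),(316,259.3))])
print('handle',h.mean(0),[np.linalg.norm(h[i]-h[i-1])*1e3 for i in range(4)],'yaw',[np.degrees(np.arctan2(*(h[i]-h[i-1])[1::-1])) for i in range(4)])
print('handle tri',tri((w3,(326,255)),(s,(220+551/3.4,110+403/3.4)),(t,(235+700/4.2,150+310/4.2))))
a=np.array([(386,116),(423,101.5),(430,135),(393,148)]);b=np.array([(279,146),(313,132),(326,161.5),(290.5,177.5)])
print('relay tri',tri((w3,a.mean(0)),(w2,b.mean(0)),(t,(235+540/4.2,150+415/4.2))))
for w,c in((w3,a),(w2,b)):
    r=np.array([onz(w,p,.065) for p in c]);print('relay',r.mean(0),[np.linalg.norm(r[i]-r[i-1])*1e3 for i in range(4)],'yaw',[np.degrees(np.arctan2(*(r[i]-r[i-1])[1::-1])) for i in range(4)])
H=tri((w2,(562.5,198)),(s,(274.7,187.9)),(t,(286.9,202.9)));print('hole',H)
Lh=tri((s,(250.9,177.4)),(t,(258.8,200.7)));print('Lhole',Lh)
E
python3 m.py
```

```text
stand [ 0.4854 -0.4147  0.034 ] [np.float64(53.48345494149347), np.float64(52.482560672022814), np.float64(53.9028188517781), np.float64(53.87067400276702)] yaw [np.float64(153.24419904998527), np.float64(63.80629301123467), np.float64(-25.27759006229334), np.float64(-116.63514759823875)]
handle [ 0.4862 -0.4118  0.101 ] [np.float64(12.979040698670147), np.float64(16.053403190397486), np.float64(15.59892909982395), np.float64(15.957298804282718)] yaw [np.float64(146.93037157732792), np.float64(60.21252630287122), np.float64(-33.65945749037762), np.float64(-129.1850386787284)]
handle tri (array([ 0.4847, -0.4142,  0.1006]), [np.float64(0.0028986731503406805), np.float64(0.0014537386876309968), np.float64(0.0019099284280608096)])
relay tri (array([ 0.4042, -0.2997,  0.0659]), [np.float64(0.0010579586346603858), np.float64(0.0010823080617165734), np.float64(0.0009093465274744485)])
relay [ 0.4055 -0.2999  0.065 ] [np.float64(30.698289851105265), np.float64(36.1739928206305), np.float64(31.791009233855736), np.float64(36.61749403783526)] yaw [np.float64(174.5934137178638), np.float64(91.15958446410029), np.float64(-4.4086986238718), np.float64(-90.63084982502141)]
relay [ 0.4041 -0.2989  0.065 ] [np.float64(32.071450915298975), np.float64(34.72769870104437), np.float64(30.397440239998627), np.float64(37.65316993037515)] yaw [np.float64(177.78427579867963), np.float64(91.41596118093767), np.float64(3.035383323679695), np.float64(-86.1155073554576)]
hole (array([ 0.5477, -0.0549,  0.0409]), [np.float64(0.0018375200374819152), np.float64(0.0014629103684747377), np.float64(0.0008165722267454594)])
Lhole (array([0.5529, 0.0359, 0.0401]), [np.float64(5.885305164630001e-05), np.float64(5.885305164625129e-05)])
```

The points check out: handle top z is 0.1006 (expected 0.101), the stand is 53-54 mm square, relay top z is 0.066 (expected 0.065), and the rings are 91 mm apart. I'll grasp the pin.

```bash
python3 drive.py '[[-0.0335,-0.0004,0,0,0,0,0.06],[-0.0335,-0.0004,0,0,0,0,0.06],[0,0,0.035,0,0,0.1,0.06],[0,0,0.04,0,0,0.075,0.05],[0,0,0.02,0,0,0,0.05]]'
python3 - <<'E'
from h import *
w=snap('wrist','w4');o=manip.get_obs();p=np.array(o['position']);r=R.from_quat(o['tool_rot']).as_matrix();print(p,r)
hsv=cv2.cvtColor(w['img'],cv2.COLOR_RGB2HSV);H,S,V=cv2.split(hsv);m=(((H<8)|(H>172))&(S>140)&(V>70)).astype('uint8')
c=cv2.connectedComponentsWithStats(m);print([(c[2][i].tolist(),c[3][i].round(1)) for i in range(1,c[0]) if c[2][i,4]>100])
for z in(.059,.101):print(proj(w,[[.485,-.4145,z]]), proj(w,[[.4862,-.4118,z]]))
E
```

```text
clock: 2.97
position: [0.4842, -0.4072, 0.127]
tool_rot: [0.264, 0.964, 0.001, -0.002]
wrist_force: [-1.1, 0.9, -0.7]
gripper_width: 0.0503
grasp_force: 0.0
[ 0.48248466 -0.40585867  0.12400088] [[-0.86195803  0.50692678 -0.00732017]
 [ 0.50688573  0.86198643  0.00680021]
 [ 0.0097571   0.002151   -0.99995008]]
[([107, 17, 115, 89, 546], array([162.2,  59.8])), ([306, 218, 27, 26, 579], array([319.2, 230.4]))]
[[314.97379414 209.46016456]] [[319.07848164 208.9970108 ]]
[[313.57934891 230.40122938]] [[318.46435998 229.86008749]]
```

```bash
python3 drive.py '[[0,0,0.03,0,0,0,0.05],[0,0,0,0,0,0,0.05],[0,0,0,0,0,0,0.05]]'; python3 -c "
from h import *
print(manip.get_obs()['position'],R.from_quat(manip.get_obs()['tool_rot']).as_matrix().round(3))"
```

```text
clock: 3.27
position: [0.4847, -0.4089, 0.101]
tool_rot: [0.262, 0.965, 0.001, -0.001]
wrist_force: [0.0, 0.0, 1.7]
gripper_width: 0.0502
grasp_force: 0.0
[ 0.48474368 -0.4088916   0.10095553] [[-0.862  0.506 -0.002]
 [ 0.506  0.862  0.002]
 [ 0.003  0.001 -1.   ]]
```

```bash
python3 drive.py '[[-0.0028,-0.0025,0.02,0,0,0,0.05],[0,0,0.02,0,0,0,0.05],[0,0,0,0,0,0,0.0],[0,0,0,0,0,0,0],[0,0,0,0,0,0,0]]'
python3 drive.py '[[0,0,0,0,0,0,0],[0,0,0,0,0,0,0],[0,0,0,0,0,0,0]]'; python3 -c "
from h import *
print(manip.get_obs()['position'],R.from_quat(manip.get_obs()['tool_rot']).as_matrix().round(3))"
```

```text
clock: 3.68
position: [0.4873, -0.4147, 0.0633]
tool_rot: [0.263, 0.965, -0.0, 0.001]
wrist_force: [-0.6, -0.5, 1.0]
gripper_width: 0.0147
grasp_force: 44.9
clock: 3.93
position: [0.4874, -0.415, 0.0629]
tool_rot: [0.263, 0.965, -0.001, 0.001]
wrist_force: [0.3, 1.4, 7.3]
gripper_width: 0.0138
grasp_force: 59.0
[ 0.48742341 -0.41498052  0.06293002] [[-0.862  0.507  0.002]
 [ 0.507  0.862 -0.002]
 [-0.003 -0.    -1.   ]]
```

The pin is gripped. I'll lift it, yaw, and carry it toward the hole.

```bash
python3 drive.py '[[0,0,-0.015,0,0,0,0],[0,0,-0.025,0,0,-0.115,0],[0,0,-0.03,0,0,-0.12,0],[0,0,-0.03,0,0,-0.12,0],[0,0,-0.03,0,0,-0.12,0]]'
python3 drive.py '[[0.0015,0.02,0,0,0,0,0],[0.0015,0.0402,0,0,0,0,0],[0.0015,0.0402,0,0,0,0,0],[0.0015,0.0402,0,0,0,0,0],[0.0015,0.0402,0,0,0,0,0]]'
python3 drive.py '[[0.0015,0.0402,0,0,0,0,0],[0.0015,0.0402,0,0,0,0,0],[0.0015,0.0402,0,0,0,0,0],[0.0015,0.0402,0,0,0,0,0],[0,0.02,0,0,0,0,0]]'
python3 drive.py '[[0,0,0,0,-0.105,0,0],[0,0,0,0,-0.105,0,0],[0,0,0,0,-0.105,0,0],[0,0,0,0,-0.105,0,0],[0,0,0,0,-0.104,0,0]]'
python3 drive.py '[[0,0,0,0,0,0,0],[0,0,0,0,0,0,0],[0,0,0,0,0,0,0]]'
python3 - <<'E'
from h import *
o=manip.get_obs();print(o['position'],R.from_quat(o['tool_rot']).as_matrix().round(3))
snap('wrist','w5');snap('scene','s5');snap('top','t5')
a=load('w5')['img'][:,:,::-1]
b=cv2.resize(load('s5')['img'][110:230,220:340,::-1],(400,400),interpolation=cv2.INTER_CUBIC);c=cv2.resize(load('t5')['img'][150:230,235:315,::-1],(400,400),interpolation=cv2.INTER_CUBIC)
cv2.imwrite('pics/m3.png',cv2.resize(np.hstack([a,np.vstack([b,c])[:, :]][:1]),(800,500)))
cv2.imwrite('pics/m4.png',np.hstack([b,c]))
E
```

```text
clock: 4.35
position: [0.4861, -0.414, 0.1928]
tool_rot: [0.025, 1.0, -0.0, 0.0]
wrist_force: [0.3, -0.4, -1.0]
gripper_width: 0.0139
grasp_force: 58.5
clock: 4.77
position: [0.4887, -0.2317, 0.1916]
tool_rot: [0.029, 1.0, -0.0, 0.0]
wrist_force: [0.9, 0.2, -1.4]
gripper_width: 0.0137
grasp_force: 58.6
clock: 5.18
position: [0.4928, -0.0489, 0.1917]
tool_rot: [0.028, 1.0, 0.001, 0.0]
wrist_force: [0.9, 0.4, 0.5]
gripper_width: 0.0136
grasp_force: 58.6
clock: 5.6
position: [0.4934, -0.0524, 0.1925]
tool_rot: [0.027, 0.965, -0.008, 0.262]
wrist_force: [0.8, 1.3, -1.7]
gripper_width: 0.0139
grasp_force: 58.6
clock: 5.85
position: [0.4948, -0.0526, 0.1924]
tool_rot: [0.027, 0.966, -0.007, 0.259]
wrist_force: [0.8, -0.1, -0.7]
gripper_width: 0.0138
grasp_force: 58.7
[ 0.49480987 -0.05259767  0.19240362] [[-0.865  0.057  0.499]
 [ 0.049  0.998 -0.028]
 [-0.5    0.    -0.866]]
```

View pics/m3.png

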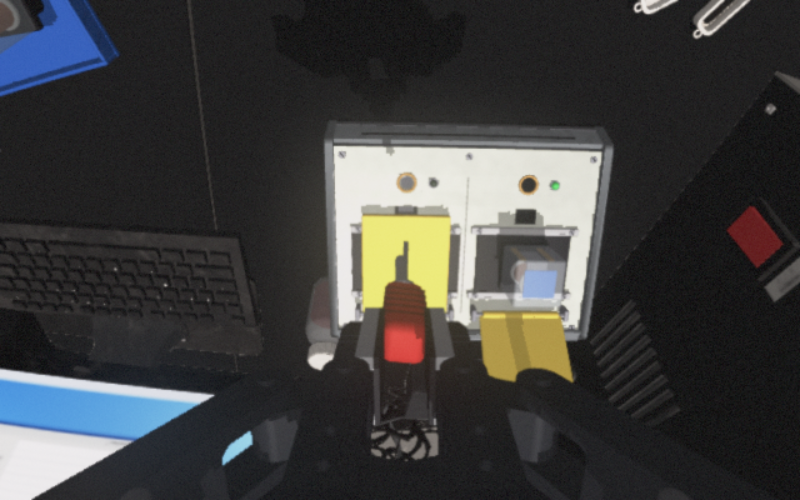

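The view looks straight down the panel normal: right-hand brass ring at (406,182), pin tip at (405,241), guard lower edge at y=215, and the console well squared up. Next I'll compute the offset.

Run:
```python
from h import *
np.set_printoptions(precision=4,suppress=True)
w=load('w5');P=np.array([.49481,-.0526,.1924]);T=R.from_quat([0.027,0.966,-0.007,0.259]).as_matrix()
im=w['img'].copy();hsv=cv2.cvtColor(im,cv2.COLOR_RGB2HSV);H,S,V=cv2.split(hsv)
m=((H>8)&(H<22)&(S>80)&(V>50)).astype('uint8');m[170:]=0;m[:120]=0
m[:,:300]=0;c=cv2.connectedComponentsWithStats(m);
for i in range(1,c[0]):
    if c[2][i,4]>12: print(c[2][i],c[3][i])
hole=np.array([.5477,-.0549,.0409]);zp=np.array([-.499,.0288,.866])
ho=onplane(w,(325,146),hole,zp); lo=onplane(w,(422.5,147.2),hole,zp);print('hole w5',ho,'left',lo,np.linalg.norm(ho-lo))
for s in('s5','t5'): print(proj(load(s),[ho]))
tip=onplane(w,(324.5,193),P+.054*T[:,2],T[:,2]);print('tip in tool',T.T@(tip-P),'hole in tool',T.T@(ho-P),T.T@(hole-P))
# tri hole with motion: w2 + w5 
print(tri((load('w2'),(562.5,198)),(w,(325,146))),tri((load('w2'),(562.5,198)),(w,(325,146)),(load('top0'),(286.9,202.9)),(load('scene0'),(274.7,187.9))))
# guard lower-edge distance to hole for check: px v 172
print(T.T@(onplane(w,(325,172),hole+.011*zp,zp)-P))
# pin shaft slope: collar centre at 47mm from tip
print('tip pred px',proj(w,[P+.054*T[:,2]]),'collar pred',proj(w,[P+.007*T[:,2]]))
```

```text
[318 138  15  16  76] [325.0658 145.7105]
[415 140  16  16 104] [422.3846 147.5481]
hole w5 [ 0.5486 -0.0538  0.0414] left [0.5546 0.0378 0.0418] 0.09178063094578234
[[274.3313 187.0468]]
[[286.5587 202.3678]]
tip in tool [0.0113 0.0009 0.054 ] hole in tool [0.029  0.0017 0.1577] [0.03   0.0006 0.1577]
(array([ 0.5489, -0.0537,  0.0413]), [np.float64(0.0002559276963986497), np.float64(0.00025592769639867015)]) (array([ 0.5481, -0.0545,  0.0408]), [np.float64(0.0014891874402783408), np.float64(0.0010363556657935597), np.float64(0.001228657961919978), np.float64(0.001703445934961153)])
[0.0065 0.0017 0.1467]
tip pred px [[323.1901 209.2633]] collar pred [[323.1855 235.3538]]
```

View pics/m4.png

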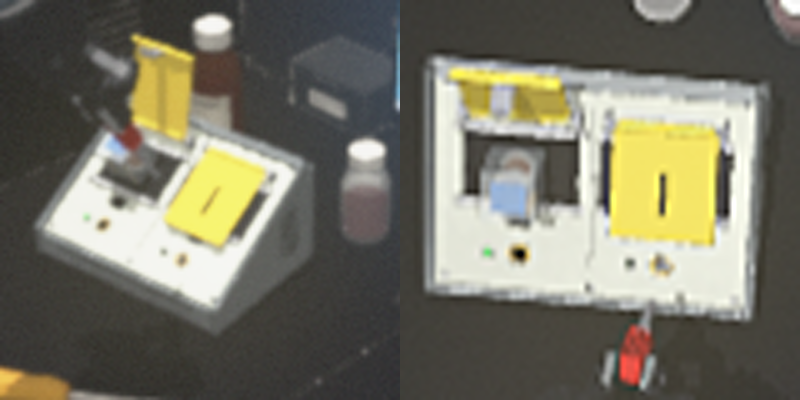

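The scene and top crops show the guard still shut and the pin approaching the console front. The dark mark I took for the tip in w5 is really the guard's slot, so the shaft must be isolated from the yellow numerically.

Run:
```python
from h import *
im=load('w5')['img'].copy();hsv=cv2.cvtColor(im,cv2.COLOR_RGB2HSV);H,S,V=cv2.split(hsv)
for v in range(186,234): print(v,''.join('.' if (20<h<36 and s>100) else ('R' if (h<10 or h>170) and s>110 else ('#' if x<60 else 'o')) for h,s,x in zip(H[v,305:345],S[v,305:345],V[v,305:345])), int(V[v,321]))
```

```text
186 ........................................ 238
187 ........................................ 238
188 ........................................ 238
189 ........................................ 237
190 ........................................ 237
191 ........................................ 236
192 ........................................ 237
193 ...................oo................... 236
194 ..................ooo................... 236
195 ..................oooo.................. 236
196 ..................ooo................... 236
197 ..................oooo.................. 233
198 ..................ooo................... 230
199 ..................ooo................... 230
200 ..................ooo................... 229
201 ..................ooo................... 230
202 ..................ooo................... 228
203 ..................ooo................... 211
204 ..............ooooooo................... 147
205 .............oooooooo................... 102
206 ............ooooooooo................... 98
207 ............ooooooooo................... 99
208 ...........ooooooooo
[... 537 characters left out ...]
............... 99
220 ............ooooooooo................... 100
221 ............ooooooooo................... 96
222 ............ooooooooo................... 98
223 ...........ooooooooooo.................. 97
224 ...........oooooooooooo................. 108
225 ..........ooooooooooooooo............... 114
226 .......oooRRRRRRooooooooo............... 111
227 .....oooRRRRRoRoRoRRRRRRoo.............. 109
228 .....ooooooooRRRRRoRRRRRRRooo........... 107
229 ....oooooooooRooRRooRRRRRRRoRoo......... 103
230 ....ooooooooooooooooooooRooooooo........ 95
231 ...oooooRRRRRoRRoooooooooooooooo........ 100
232 ....ooRoRRRRRRRRRRRRoRRRoRooooooo....... 106
233 ....oooooooooooRRRRoRRRoRRRoRooooo...... 106
```

```bash
python3 drive.py '[[0.0282,0.0025,0.02,0,0,0,0],[0,0,0.035,0,0,0,0],[0,0,0.03,0,0,0,0],[0,0,0.01,0,0,0,0],[0,0,0,0,0,0,0]]'
python3 drive.py '[[0,0,0,0,0,0,0],[0,0,0,0,0,0,0]]'
python3 - <<'E'
from h import *
o=manip.get_obs();print(o['position'],R.from_quat(o['tool_rot']).as_matrix().round(4).tolist())
P=np.array(o['position']);T=R.from_quat(o['tool_rot']).as_matrix()
w=snap('wrist','w6')
pr=lambda X:proj(w,[P+T@np.array(X)]).round(1)
print('tip pred',pr((0,0,.054)),'tip x+1mm',pr((.001,0,.054)),'collar',pr((0,0,.007)),'hole est', proj(w,[[.5486,-.0538,.0414],[.5481,-.0545,.0408]]))
u,v=proj(w,[[.5486,-.0538,.0414]])[0].astype(int)
im=w['img'];
cv2.imwrite('pics/c6.png',cv2.resize(im[v-40:v+60,u-60:u+60,::-1],None,fx=6,fy=6,interpolation=cv2.INTER_CUBIC)[:600]);print(u,v)
E
```

```text
clock: 6.42
position: [0.5174, -0.051, 0.0921]
tool_rot: [0.027, 0.966, -0.007, 0.257]
wrist_force: [-0.0, 0.4, -0.5]
gripper_width: 0.014
grasp_force: 58.7
clock: 6.58
position: [0.5171, -0.0511, 0.0952]
tool_rot: [0.027, 0.965, -0.007, 0.259]
wrist_force: [0.5, 1.4, -0.2]
gripper_width: 0.0137
grasp_force: 58.7
[ 0.51711607 -0.05108378  0.0952212 ] [[-0.8644, 0.0564, 0.4996], [0.049, 0.9984, -0.028], [-0.5004, 0.0003, -0.8658]]
tip pred [[323.2 209.1]] tip x+1mm [[323.2 207.7]] collar [[323.2 235.3]] hole est [[321.7826568  206.05467304]
 [320.73971406 204.97649789]]
321 206
```

View pics/c6.png

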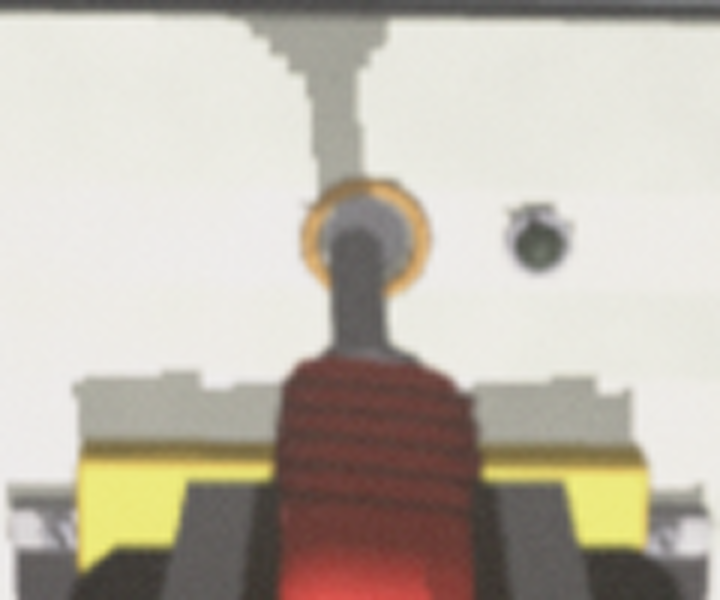

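The crop shows the brass ring centred at raw (322,206) and the tip at about (320.7,208.3). The tip needs about -1 mm in x and +0.8 mm in y, after which I can insert.

```bash
python3 drive.py '[[-0.001,0.0008,0,0,0,0,0],[0,0,0.004,0,0,0,0],[0,0,0.004,0,0,0,0],[0,0,0.004,0,0,0,0],[0,0,0,0,0,0,0]]'
python3 drive.py '[[0,0,0.004,0,0,0,0],[0,0,0.003,0,0,0,0],[0,0,0.003,0,0,0,0],[0,0,0,0,0,0,0]]'
python3 -c "
from h import *
o=manip.get_obs();print(o['position'],o['wrist_force'])"
```

```text
clock: 7.05
position: [0.524, -0.0508, 0.0856]
tool_rot: [0.027, 0.965, -0.007, 0.26]
wrist_force: [0.1, -0.6, -0.7]
gripper_width: 0.0136
grasp_force: 58.7
clock: 7.38
position: [0.5289, -0.051, 0.0767]
tool_rot: [0.027, 0.965, -0.007, 0.259]
wrist_force: [0.1, -0.4, -1.5]
gripper_width: 0.0135
grasp_force: 58.7
[ 0.52886289 -0.05100645  0.0767467 ] [ 0.14552398 -0.36011794 -1.52439481]
```

No contact force at about 13 mm deep, so the tip is in the hole. I'll go on gently.

```bash
python3 drive.py '[[0,0,0.002,0,0,0,0],[0,0,0.002,0,0,0,0],[0,0,0.002,0,0,0,0],[0,0,0,0,0,0,0]]'
python3 drive.py '[[0,0,0.0015,0,0,0,0],[0,0,0.0015,0,0,0,0],[0,0,0,0,0,0,0]]'
python3 - <<'E'
from h import *
w=snap('wrist','w7');hsv=cv2.cvtColor(w['img'],cv2.COLOR_RGB2HSV);H,S,V=cv2.split(hsv)
print(((H>24)&(H<34)&(S>110)&(V>80))[200:300,250:400].sum())
hsv=cv2.cvtColor(load('w6')['img'].copy(),cv2.COLOR_RGB2HSV);H,S,V=cv2.split(hsv)
print(((H>24)&(H<34)&(S>110)&(V>80))[200:300,250:400].sum())
E
```

```text
clock: 7.72
position: [0.5317, -0.0511, 0.0716]
tool_rot: [0.027, 0.965, -0.007, 0.259]
wrist_force: [-2.6, 1.0, 3.3]
gripper_width: 0.0137
grasp_force: 59.2
clock: 7.97
position: [0.5331, -0.0512, 0.0689]
tool_rot: [0.027, 0.965, -0.007, 0.259]
wrist_force: [-2.5, 1.0, 5.0]
gripper_width: 0.0135
grasp_force: 59.4
0
734
```

Run:
```python
from h import *
for n,f,g in(('top','t8','top0'),('scene','s8','scene0')):
    snap(n,f)
    for k in(f,g):
        hsv=cv2.cvtColor(load(k)['img'].copy(),cv2.COLOR_RGB2HSV);H,S,V=cv2.split(hsv)
        m=((H>22)&(H<34)&(S>110)&(V>80)).astype('uint8');m=m[100:225,220:350].copy();c=cv2.connectedComponentsWithStats(m)
        print(k,[(c[2][i].tolist(),(c[3][i]+[220,100]).round(0).tolist()) for i in range(1,c[0]) if c[2][i,4]>10])
```

```text
t8 [([25, 64, 24, 11, 150], [258.0, 168.0]), ([55, 74, 24, 27, 526], [287.0, 187.0])]
top0 [([25, 64, 24, 11, 148], [258.0, 168.0]), ([57, 74, 22, 25, 480], [287.0, 186.0])]
s8 [([39, 20, 20, 32, 440], [268.0, 136.0]), ([47, 53, 31, 10, 141], [280.0, 157.0])]
scene0 [([39, 20, 20, 32, 442], [268.0, 136.0]), ([50, 55, 29, 29, 503], [284.0, 169.0])]
```

```bash
cat > g.py <<'E'
from h import *
import sys
f=sys.argv[1]; snap('top',f)
hsv=cv2.cvtColor(load(f)['img'].copy(),cv2.COLOR_RGB2HSV);H,S,V=cv2.split(hsv)
m=((H>22)&(H<34)&(S>110)&(V>80)).astype('uint8');m=m[100:225,220:350].copy();c=cv2.connectedComponentsWithStats(m)
print([(c[2][i].tolist(),(c[3][i]+[220,100]).round(0).tolist()) for i in range(1,c[0]) if c[2][i,4]>10])
E
python3 g.py t9
python3 drive.py '[[0,0,0.001,0,0,0,0],[0,0,0.0005,0,0,0,0],[0,0,0,0,0,0,0]]'; python3 g.py t10
```

```text
[([25, 64, 24, 11, 148], [258.0, 168.0]), ([54, 74, 25, 20, 398], [286.0, 184.0])]
clock: 8.42
position: [0.5341, -0.0513, 0.0677]
tool_rot: [0.027, 0.965, -0.007, 0.259]
wrist_force: [-4.6, 1.2, 8.1]
gripper_width: 0.0139
grasp_force: 59.8
[([25, 64, 24, 11, 148], [258.0, 168.0]), ([56, 69, 22, 8, 116], [287.0, 172.0])]
```

The guard has sprung up: its yellow blob shrank and moved back to match the left guard's. I'll retract the pin and carry it back above its stand.

```bash
python3 drive.py '[[0,0,-0.015,0,0,0,0],[0,0,-0.025,0,0,0,0],[0,0,-0.03,0,0,0,0],[0,0,-0.03,0,0,0,0],[0,0,-0.03,0,0,0,0]]'
python3 drive.py '[[0,0,0,0,0.105,0,0],[0,0,0,0,0.105,0,0],[0,0,0,0,0.105,0,0],[0,0,0,0,0.105,0,0],[0,0,0,0,0.103,0,0]]'
python3 drive.py '[[-0.0044,-0.03,0,0,0,0,0],[-0.0044,-0.0406,0,0,0,0,0],[-0.0044,-0.0406,0,0,0,0,0],[-0.0044,-0.0406,0,0,0,0,0],[-0.0044,-0.0406,0,0,0,0,0]]'
python3 drive.py '[[-0.0044,-0.0406,0,0,0,0,0],[-0.0044,-0.0406,0,0,0,0,0],[-0.0044,-0.0406,0,0,0,0,0],[-0.0044,-0.0406,0,0,0,0,0],[0,-0.01,0,0,0,0,0]]'
python3 drive.py '[[0,0,0,0,0,0.119,0],[0,0,0,0,0,0.119,0],[0,0,0,0,0,0.119,0],[0,0,0,0,0,0.118,0],[0,0,0,0,0,0,0]]'
python3 drive.py '[[0,0,0,0,0,0,0],[0,0,0,0,0,0,0]]'
cat > e.py <<'E'
from h import *
np.set_printoptions(precision=4,suppress=True)
o=manip.get_obs();P=np.array(o['position']);T=R.from_quat(o['tool_rot']).as_matrix()
G=np.array([.48742,-.41498,.06293]);TG=R.from_quat([0.263,0.965,-0.0005,0.001]).as_matrix()
print('dpos tool',T.T@(G-P),'drot tool',R.from_matrix(T.T@TG).as_rotvec(),'f',o['wrist_force'],P)
E
python3 e.py; python3 g.py t11
```

```text
clock: 8.88
position: [0.489, -0.0457, 0.147]
tool_rot: [0.026, 0.965, -0.002, 0.26]
wrist_force: [-0.7, 0.6, 0.1]
gripper_width: 0.0137
grasp_force: 58.7
clock: 9.3
position: [0.4908, -0.0462, 0.1487]
tool_rot: [0.026, 1.0, 0.004, 0.002]
wrist_force: [0.2, 0.7, -0.3]
gripper_width: 0.0141
grasp_force: 58.7
clock: 9.72
position: [0.5021, -0.241, 0.145]
tool_rot: [0.025, 1.0, 0.004, 0.003]
wrist_force: [1.0, -0.2, -0.9]
gripper_width: 0.0139
grasp_force: 58.7
clock: 10.13
position: [0.5112, -0.4179, 0.1431]
tool_rot: [0.027, 1.0, 0.003, 0.003]
wrist_force: [-1.3, 1.2, -0.8]
gripper_width: 0.0139
grasp_force: 58.8
clock: 10.55
position: [0.5111, -0.4115, 0.1428]
tool_rot: [0.263, 0.965, 0.005, 0.001]
wrist_force: [0.5, -0.4, 0.6]
gripper_width: 0.014
grasp_force: 58.8
clock: 10.72
position: [0.5117, -0.4111, 0.143]
tool_rot: [0.258, 0.966, 0.006, 0.002]
wrist_force: [-0.3, 0.3, -0.4]
gripper_width: 0.0134
grasp_force: 58.8
dpos tool [ 0.0191 -0.0164  0.0799] drot tool [ 0.0128 -0.0024  0.0113] f [-0.2627  0.2994 -0.3615] [ 0.5117 -0.4111  0.143 ]
[([25, 64, 24, 11, 150], [258.0, 169.0]), ([56, 67, 23, 10, 152], [287.0, 171.0])]
```

```bash
python3 drive.py '[[0.0191,-0.0164,0,0,0,0,0],[0,0,0.025,0.0128,-0.0024,0.0113,0],[0,0,0,0,0,0,0],[0,0,0,0,0,0,0]]'
python3 e.py
```

```text
clock: 11.1
position: [0.4867, -0.4145, 0.117]
tool_rot: [0.264, 0.965, 0.001, 0.0]
wrist_force: [0.9, -0.8, 0.1]
gripper_width: 0.0141
grasp_force: 58.8
dpos tool [-0.0009 -0.0001  0.0541] drot tool [ 0.0017 -0.0023 -0.0019] f [ 0.9182 -0.7511  0.0961] [ 0.4867 -0.4145  0.117 ]
```

```bash
python3 drive.py '[[-0.0008,0,0.012,0,0,0,0],[0,0,0.012,0,0,0,0],[0,0,0.004,0,0,0,0],[0,0,0.003,0,0,0,0],[0,0,0,0,0,0,0]]'
python3 e.py
python3 drive.py '[[0,0,0.004,0,0,0,0],[0,0,0,0,0,0,0]]'
python3 e.py
```

```text
clock: 11.52
position: [0.4879, -0.4153, 0.0858]
tool_rot: [0.264, 0.964, 0.0, 0.001]
wrist_force: [0.1, 0.8, -0.6]
gripper_width: 0.014
grasp_force: 58.8
dpos tool [0.0006 0.     0.0229] drot tool [ 0.0016 -0.0012 -0.003 ] f [ 0.1143  0.7834 -0.6191] [ 0.4879 -0.4153  0.0858]
clock: 11.68
position: [0.4881, -0.4156, 0.0824]
tool_rot: [0.264, 0.964, 0.0, 0.001]
wrist_force: [0.0, 0.3, -1.2]
gripper_width: 0.0138
grasp_force: 58.8
dpos tool [0.0009 0.0001 0.0195] drot tool [ 0.0013 -0.0001 -0.0032] f [ 0.0198  0.3292 -1.231 ] [ 0.4881 -0.4156  0.0824]
```

The tip is in the hole with no contact force. I'll lower the rest of the way.

```bash
python3 drive.py '[[0.0008,0,0.005,0,0,0,0],[0,0,0.006,0,0,0,0],[0,0,0.005,0,0,0,0],[0,0,0.002,0,0,0,0],[0,0,0,0,0,0,0]]'
python3 e.py
```

```text
clock: 12.1
position: [0.4871, -0.415, 0.0639]
tool_rot: [0.265, 0.964, 0.0, 0.001]
wrist_force: [-0.2, -0.3, -0.6]
gripper_width: 0.0137
grasp_force: 58.8
dpos tool [-0.0003  0.0002  0.001 ] drot tool [ 0.0014 -0.001  -0.0033] f [-0.1989 -0.3022 -0.5786] [ 0.4871 -0.415   0.0639]
```

```bash
python3 drive.py '[[0,0,0,0,0,0,0.05],[0,0,0,0,0,0,0.05],[0,0,0,0,0,0,0.05],[0,0,-0.01,0,0,0,0.05],[0,0,-0.02,0,0,0,0.05]]'
python3 drive.py '[[0,0,-0.03,0,0,-0.106,0.085],[0,0,-0.03,0,0,-0.106,0.085],[0,0,-0.03,0,0,-0.106,0.085],[0,0,0,0,0,-0.106,0.085],[0,0,0,0,0,-0.106,0.085]]'
python3 drive.py '[[0.0206,0.0289,0,0,0,0,0.085],[0.0206,0.0289,0,0,0,0,0.085],[0.0206,0.0289,0,0,0,0,0.085],[0.0206,0.0289,0,0,0,0,0.085],[0,0,0,0,0,0,0.085]]'
python3 drive.py '[[0,0,0,0,0,0,0.085],[0,0,0,0,0,0,0.085]]'
python3 - <<'E'
from h import *
w=snap('wrist','w12');s=snap('scene','s12');o=manip.get_obs();print(o['position'],R.from_quat(o['tool_rot']).as_matrix().round(3))
im=s['img'].copy();hsv=cv2.cvtColor(im,cv2.COLOR_RGB2HSV);H,S,V=cv2.split(hsv)
c=cv2.connectedComponentsWithStats((((H<8)|(H>172))&(S>140)&(V>70)).astype('uint8'));print([(c[2][i].tolist(),c[3][i].round(1)) for i in range(1,c[0]) if c[2][i,4]>20])
im=w['img'];u,v=proj(w,[[.4045,-.2995,.065]])[0].astype(int);print(u,v)
a=cv2.resize(im[v-60:v+60,u-75:u+75,::-1],(600,480),interpolation=cv2.INTER_CUBIC)
u2,v2=proj(s,[[.4045,-.2995,.03]])[0].astype(int);print(u2,v2)
b=cv2.resize(s['img'][v2-20:v2+20,u2-20:u2+20,::-1],(200,200),interpolation=cv2.INTER_CUBIC)
b2=cv2.resize(load('scene0')['img'][v2-20:v2+20,u2-20:u2+20,::-1],(200,200),interpolation=cv2.INTER_CUBIC)
cv2.imwrite('pics/c12.png',np.hstack([a,np.vstack([b,b2,b2[:80]])]))
E
```

```text
clock: 12.52
position: [0.4862, -0.4142, 0.0936]
tool_rot: [0.265, 0.964, 0.001, -0.0]
wrist_force: [-0.1, 0.3, 0.3]
gripper_width: 0.05
grasp_force: 0.0
clock: 12.93
position: [0.4885, -0.4164, 0.1886]
tool_rot: [0.0, 1.0, -0.002, 0.003]
wrist_force: [0.1, -0.3, -0.6]
gripper_width: 0.0853
grasp_force: 0.0
clock: 13.35
position: [0.4011, -0.2943, 0.1846]
tool_rot: [0.002, 1.0, 0.001, -0.0]
wrist_force: [0.2, 0.5, -0.8]
gripper_width: 0.0851
grasp_force: 0.0
clock: 13.52
position: [0.4064, -0.2999, 0.1857]
tool_rot: [0.003, 1.0, -0.001, 0.002]
wrist_force: [0.0, 0.6, -1.0]
gripper_width: 0.0847
grasp_force: 0.0
[ 0.40648762 -0.30021808  0.18518829] [[-1.     0.006  0.004]
 [ 0.006  1.    -0.002]
 [-0.004 -0.002 -1.   ]]
[([209, 141, 8, 12, 71], array([212.2, 146.4])), ([377, 225, 9, 17, 123], array([380.8, 232.8]))]
323 182
322 251
```

View pics/c12.png

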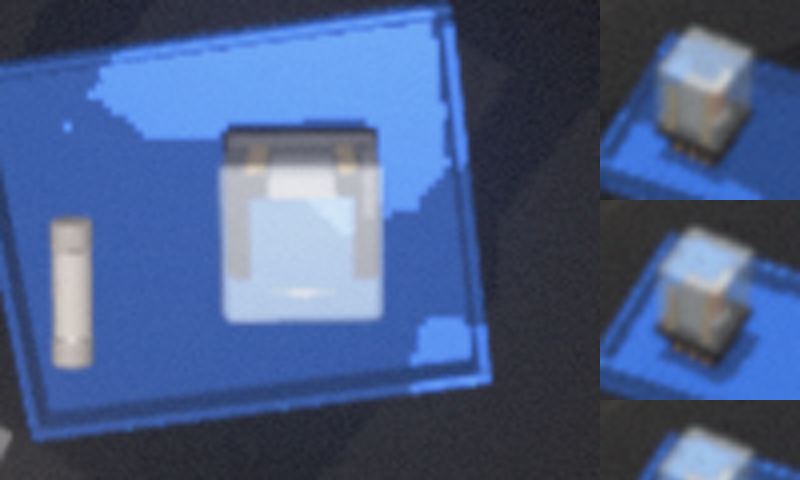

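The relay sits at raw (323.4,182.9), within 1 mm of my estimate, with its faces square to the tool. The pin is back at its starting pixel. Next I'll look obliquely under the base to see which way the plug's long side runs.

```bash
python3 drive.py '[[0.033,0,0.016,0,0,0,0.085],[0.033,0,0.016,0,0,0,0.085],[0.033,0,0.016,0,0,0,0.085],[0,0,0,0,-0.105,0,0.085],[0,0,0,0,-0.105,0,0.085]]'
python3 drive.py '[[0,0,0,0,-0.105,0,0.085],[0,0,0,0,-0.105,0,0.085],[0,0,0,0,-0.105,0,0.085],[0,0,0,0,0,0,0.085],[0,0,0,0,0,0,0.085]]'
python3 - <<'E'
from h import *
w=snap('wrist','w13');o=manip.get_obs();print(o['position'],w['position'])
C=np.array([.4045,-.2995,.003])
pts=[C+[-.0185,y,z] for z in(.016,) for y in(-.0185,.0185)]
print('base corners px',proj(w,pts).round(1).tolist())
for nm,hx,hy in(('28 along y',.011,.014),('28 along x',.014,.011)):
  print(nm,proj(w,[C+[-hx,s*hy,z] for z in(.006,) for s in(-1,1)]).round(1).tolist(),'bottom',proj(w,[C+[-hx+.0015,s*(hy-.001),0] for s in(-1,1)]).round(1).tolist())
im=w['img'];hsv=cv2.cvtColor(im,cv2.COLOR_RGB2HSV);H,S,V=cv2.split(hsv)
u0=int(proj(w,pts)[:,0].min())-12;v0=int(proj(w,pts)[:,1].mean())
for v in range(v0-30,v0+16): print(v,u0,''.join('b' if (98<h<128 and s>120 and x>110) else ('d' if 98<h<128 and s>120 else ('#' if x<70 else 'o')) for h,s,x in zip(H[v,u0:u0+95],S[v,u0:u0+95],V[v,u0:u0+95])))
E
```

```text
clock: 14.03
position: [0.3066, -0.2995, 0.1359]
tool_rot: [0.003, 0.994, -0.001, 0.107]
wrist_force: [0.9, 0.1, 1.3]
gripper_width: 0.0851
grasp_force: 0.0
clock: 14.45
position: [0.328, -0.2858, 0.1603]
tool_rot: [0.016, 0.974, -0.006, 0.224]
wrist_force: [-0.5, -0.2, 0.3]
gripper_width: 0.0851
grasp_force: 0.0
[ 0.32824531 -0.28573492  0.16007293] [ 0.18783094 -0.28042157  0.28385979]
base corners px [[291.6, 168.2], [331.0, 167.2]]
28 along y [[297.6, 168.1], [326.4, 167.4]] bottom [[299.1, 165.6], [325.4, 164.9]]
28 along x [[300.5, 165.5], [323.2, 164.9]] bottom [[301.9, 163.1], [322.3, 162.5]]
137 279 ######o#oooooddddbbbbbbbbbbbbbbbbbbbbbbbbbbbbbbbbbbbbbbbbbbbbbbbbbbbbbbo#######################
138 279 oooooooddbbbbbbbbbbbbbbbbbbbbbbbbbbbbbbbbbbbbbbbbbbbbbbbbbbbbbbbbbbbbbbo#######################
139 279 ddbbbbbbbbbbbbbbbbbbbbbbbbbbbbbbbbbbbbbbbbbbbbbbbbbbbbbbbbbbbbbbbbbbbbbd#######################
140 279 bbbbbbbbbbbbbbbbbbbbbbbbbbbbbbbbbbbbbbbbbbbbbbbbbbbbbbbbbbbbbbbbbbbbbbbd#######################
141 279 bbbbbbbbbbbbbbbbbbbbbbbbbbbbbbbbbbbbbbbbbbbbbbbbbbbbbbbbbbbbbbbbbbbb
[... 3591 characters left out ...]
oooooooooooooooooooooooooooooooobbbbbbbbbbbbbbbbbbbbbbbbbd##################
177 279 bbbbbbbbbbbbboooooooooooooooooooooooooooooooooooooobbbbbbbbbbbbbbbbbbbbbbbbbd##################
178 279 bbbbbbbbbbbbboooooooooooooooooooooooooooooooooooooobbbbbbbbbbbbbbbbbbbbbbbbbdo#################
179 279 bbbbbbbbbbbbbooooooooooooooooooooooooooooooooooooooobbbbbbbbbbbbbbbbbbbbbbbbb#o################
180 279 bbbbbbbbbbbbbooooooooooooooooooooooooooooooooooooooobbbbbbbbbbbbbbbbbbbbbbbbbo#################
181 279 bbbbbbbbbbbbbooooooooooooooooooooooooooooooooooooooobbbbbbbbbbbbbbbbbbbbbbbbbo#################
182 279 bbbbbbbbbbbbbooooooooooooooooooooooooooooooooooooooobbbbbbbbbbbbbbbbbbbbbbbbbo#################
```

The plug's tapered bottom spans u=299 to 325 and the base 292 to 329, so the 28 mm side lies along tool y. That is the orientation I want. Next I'll work out the return to above the relay.

```bash
cat > e2.py <<'E'
from h import *
import sys
np.set_printoptions(precision=4,suppress=True)
def goto(G,TG):
    o=manip.get_obs();P=np.array(o['position']);T=R.from_quat(o['tool_rot']).as_matrix()
    print('dpos tool',T.T@(G-P),'drot tool',R.from_matrix(T.T@TG).as_rotvec(),'f',o['wrist_force'],P, 'dpos after rot',TG.T@(G-P))
E
python3 -c "
from e2 import *
goto(np.array([.405,-.2993,.14]),R.from_quat([.003,1,0,0]).as_matrix())"
```

```text
dpos tool [-0.0606 -0.0109  0.0518] drot tool [-0.0111  0.4516 -0.0257] f [ 0.9663  0.0897 -0.1824] [ 0.3282 -0.2857  0.1601] dpos after rot [-0.0768 -0.0131  0.0201]
```

```bash
python3 drive.py '[[0,0,0,-0.0028,0.1129,-0.0064,0.07],[0,0,0,-0.0028,0.1129,-0.0064,0.07],[0,0,0,-0.0028,0.1129,-0.0064,0.07],[0,0,0,-0.0028,0.1129,-0.0064,0.07]]'
python3 drive.py '[[-0.0384,-0.0065,0.01,0,0,0,0.07],[-0.0384,-0.0065,0.01,0,0,0,0.07],[0,0,0,0,0,0,0.07],[0,0,0,0,0,0,0.07]]'
python3 -c "
from e2 import *
goto(np.array([.405,-.2993,.034]),R.from_quat([.003,1,0,0]).as_matrix())"
```

```text
clock: 14.83
position: [0.329, -0.2849, 0.1599]
tool_rot: [0.003, 1.0, 0.001, 0.022]
wrist_force: [0.0, -0.2, -0.1]
gripper_width: 0.0701
grasp_force: 0.0
clock: 15.17
position: [0.4081, -0.2964, 0.1413]
tool_rot: [0.001, 1.0, 0.004, 0.023]
wrist_force: [-0.8, 0.9, -0.0]
gripper_width: 0.0701
grasp_force: 0.0
dpos tool [ 0.0081 -0.0037  0.1071] drot tool [0.0076 0.0467 0.0032] f [-0.7634  0.8556 -0.0098] [ 0.4081 -0.2964  0.1413] dpos after rot [ 0.0031 -0.0029  0.1073]
```

```bash
python3 drive.py '[[0,0,0,0.0076,0.0467,0.0032,0.07],[0.0031,-0.0029,0.03,0,0,0,0.07],[0,0,0.03,0,0,0,0.07],[0,0,0,0,0,0,0.07],[0,0,0,0,0,0,0.07]]'
python3 -c "
from e2 import *
goto(np.array([.405,-.2993,.034]),R.from_quat([.003,1,0,0]).as_matrix())"
```

```text
clock: 15.58
position: [0.4014, -0.2982, 0.0819]
tool_rot: [0.005, 1.0, 0.001, -0.001]
wrist_force: [-0.3, -0.1, -0.1]
gripper_width: 0.0703
grasp_force: 0.0
dpos tool [-0.0037 -0.0011  0.0479] drot tool [ 0.0022 -0.0013 -0.0043] f [-0.345  -0.051  -0.1128] [ 0.4014 -0.2982  0.0819] dpos after rot [-0.0036 -0.001   0.0479]
```

```bash
python3 drive.py '[[-0.0036,-0.001,0.005,0,0,-0.004,0.07],[0,0,0.02,0,0,0,0.07],[0,0,0.015,0,0,0,0.07],[0,0,0.007,0,0,0,0.07],[0,0,0,0,0,0,0.07]]'
python3 -c "
from e2 import *
goto(np.array([.405,-.2993,.034]),R.from_quat([.003,1,0,0]).as_matrix())"
```

```text
clock: 16.0
position: [0.4066, -0.3001, 0.0357]
tool_rot: [0.003, 1.0, 0.0, 0.001]
wrist_force: [-0.2, 0.1, 0.0]
gripper_width: 0.0703
grasp_force: 0.0
dpos tool [0.0016 0.0007 0.0017] drot tool [ 0.0005  0.0019 -0.001 ] f [-0.2147  0.0915  0.0483] [ 0.4066 -0.3001  0.0357] dpos after rot [0.0016 0.0007 0.0017]
```

```bash
python3 drive.py '[[0.0013,0.0006,0.0017,0,0,0,0.07],[0,0,0,0,0,0,0.0],[0,0,0,0,0,0,0.0],[0,0,0,0,0,0,0.0],[0,0,0,0,0,0,0.0]]'
python3 drive.py '[[0,0,0,0,0,0,0.0],[0,0,0,0,0,0,0.0],[0,0,0,0,0,0,0.0]]'
python3 -c "
from e2 import *
goto(np.array([.405,-.2993,.034]),R.from_quat([.003,1,0,0]).as_matrix())"
```

```text
clock: 16.42
position: [0.4058, -0.2994, 0.035]
tool_rot: [0.004, 1.0, 0.0, 0.002]
wrist_force: [-1.2, 15.4, 39.1]
gripper_width: 0.0214
grasp_force: 20.2
clock: 16.67
position: [0.4088, -0.3004, 0.0382]
tool_rot: [0.004, 1.0, -0.001, 0.004]
wrist_force: [-1.6, 9.9, 43.0]
gripper_width: -0.0002
grasp_force: 22.2
dpos tool [0.0038 0.0011 0.0041] drot tool [-0.0021  0.0084 -0.002 ] f [-1.586   9.9395 42.9802] [ 0.4088 -0.3004  0.0382] dpos after rot [0.0038 0.0011 0.0042]
```

The fingers closed to zero with 43 N upward, so the relay slipped out. I'll back off upward at once and look numerically.

```bash
python3 drive.py '[[0,0,-0.01,0,0,0,0.0],[0,0,-0.02,0,0,0,0],[0,0,-0.04,0,0,0,0.0],[0,0,-0.04,0,0,0,0.085],[0,0,-0.04,0,0,0,0.085]]'
python3 drive.py '[[0,0,0,0,0,0,0.085],[0,0,0,0,0,0,0.085],[0,0,0,0,0,0,0.085]]'
python3 - <<'E'
from h import *
w=snap('wrist','w14');s=snap('scene','s14');t=snap('top','t14');o=manip.get_obs();print(o['position'],o['tool_rot'],o['wrist_force'])
for n,d,pr in(('top',t,'top0'),('scene',s,'s12')):
    p=load(pr);u,v=proj(d,[[.405,-.2993,.03]])[0].astype(int)
    for im in(p['img'],d['img']):
        hsv=cv2.cvtColor(im.copy(),cv2.COLOR_RGB2HSV);H,S,V=cv2.split(hsv);r=18
        print(n,u,v);print('\n'.join(''.join('b' if (98<h<128 and s>140) else ('#' if x<60 else ('+' if x<140 else 'o')) for h,s,x in zip(H[y,u-r:u+r],S[y,u-r:u+r],V[y,u-r:u+r])) for y in range(v-r,v+r)))
E
```

```text
clock: 17.08
position: [0.4046, -0.2991, 0.1859]
tool_rot: [0.004, 1.0, 0.0, 0.001]
wrist_force: [0.4, -1.5, -0.6]
gripper_width: 0.023
grasp_force: 0.0
clock: 17.33
position: [0.4048, -0.2992, 0.1841]
tool_rot: [0.004, 1.0, 0.0, 0.001]
wrist_force: [0.3, -0.1, 0.4]
gripper_width: 0.0606
grasp_force: 0.0
[ 0.40411616 -0.29877699  0.18263003] [3.62277134e-03 9.99992950e-01 9.82813660e-04 1.01700235e-04] [-0.16493913 -1.00457468  0.63390634]
top 362 247
+###++++++++++++++++##############+#
+++++++++##+###############++bbbbbbb
++#++##############++bbbbbbbbbbobbbb
#+#########+bbbbbbbbbbbbbbbbbboobbbb
+++#+bbbbbbbbbbobbbbbbooooobobooooob
+++#+boobbbbbbooooooboooobobobobbbbb
+####boooooobooooooooooobbbbbooobbbb
++###boooooooooooobooooobbbbobboobbb
+++##boooooooooooobbooooobbboobbbbbb
+++##booooooooooooooboooobbbooboobbo
#++##booooooooooooooooooobobbbbbbbbo
#++##bbooooooboooooboooooboobobbbbbo
+++##bbooooooooobboobbooobbbbbboobbo
+++##bboooooobbbbbbbbbbbbbboobobbbbo
++++#bboooooob+++++++++++obbooobobbo
+++###booooobb+ooooooooooobbbooobbbo
++++##boooooob+ooooooooooobboboobbbo
++++##boooooob+
[... 4023 characters left out ...]
#+bbbbboo+++++++++oo++++++bbbbbbbb
##++bbbbboo+++++++++++++++++bbbbbbbb
#++bbbbbboo++++++++++++++++++bbbbbbb
#bbbbbbbbo+++++++++++++++++++bbbbbbb
+bbbbbbbb+++++++++++++++++++bbbbbbbb
bbbbbbbbb++++++++++++++++++bbbbbbbbb
bbbbbbbbb++++++++++++++++++bbbbbbbbb
bbbbbbbbbb++++++++++++++++bbbbbbbbbb
bbbbbbbbbbb++#++++++++++++bbbbbbbbbb
bbbbbbbbbbbb+++#+++++++#+bbbbbbbbbbb
bbbbbbbbbbbb+++#+#++++#+bbbbbbbbbbbb
bbbbbbbbbbbbb+++++##+##+bbbbbbbbbbbb
bbbbbbbbbbbbbbb+++++##+bbbbbbbbbbbbb
bbbbbbbbbbbbbbbbb+++++bbbbbbbbbbbbbb
bbbbbbbbbbbbbbbbbbb++bbbbbbbbbbbbbbb
bbbbbbbbbbbbbbbbbbbbbbbbbbbbbbbbbbbb
bbbbbbbbbbbbbbbbbbbbbbbbbbbbbbbbbbbb
bbbbbbbbbbbbbbbbbbbbbbbbbbbbbbbbbbbb
bbbbbbbbbbbbbbbbbbbbbbbbbbbbbbbbbbbb
```

In the scene view the relay looks unmoved. I'll compare its outline in w12 and w14, and check where the fingertips really are in the wrist picture.

Run:
```python
from h import *
for n in('w12','w14'):
    d=load(n);im=d['img'].copy();hsv=cv2.cvtColor(im,cv2.COLOR_RGB2HSV);H,S,V=cv2.split(hsv)
    u,v=proj(d,[[.4045,-.2995,.065]])[0].astype(int);print(n,u,v,d['position'])
    r=32
    print('\n'.join(''.join('b' if (98<h<128 and s>135) else ('#' if x<70 else ('+' if x<150 else 'o')) for h,s,x in zip(H[y,u-r:u+r],S[y,u-r:u+r],V[y,u-r:u+r])) for y in range(v-r,v+r,2)))
```

```text
w12 323 182 [0.3335487834642506, -0.2992157629304689, 0.35754788949520444]
bbbbbbbbbbbbbbbbbbbbbbbbbbbbbbbbbbbbbbbbbbbbbbbbbbbbbbbbbbbbbbbb
bbbbbbbbbbbbbbbbbbbbbbbbbbbbbbbbbbbbbbbbbbbbbbbbbbbbbbbbbbbbbbbb
bbbbbbbbbbbbbb+++++++++++++++++++++++++++++++++++++bbbbbbbbbbbbb
bbbbbbbbbbbbb++++++++++++++++++++++++++++++++++++++bbbbbbbbbbbbb
bbbbbbbbbbbbb++++++++++++++++++++++++++++++++++++++bbbbbbbbbbbbb
bbbbbbbbbbbbb++++++++++++++++++++++++++++++++++++++obbbbbbbbbbbb
bbbbbbbbbbbbb++++++++++++++++++++++++++++++++++++++obbbbbbbbbbbb
bbbbbbbbbbboooooooooooooooooooooooooooooooooooooooooobbbbbbbbbbb
bbbbbbbbbbboooooooooooooooooooooooooooooooooooooooooobbbbbbbbbbb
bbbbbbbbbbboooooooooooooooooooooooooooooooooooooooooobbbbbbbbbbb
bbbbbbbbbbboooooooooooooooooooooooooooooooooooooooooobbbbbbbbbbb
bbbbbbbbbbboooooooooooooooooooooooooooooooooooooooooobbbbbbbbbbb
bbbbbbbbbbboooooooooooooooooooooooooooooooooooooooooobbbbbbbbbbb
bbbbbbbbbbboooooooooooooooooooooooooooooooooooooooooobbbbbbbbbbb
bbbbbbbbbbbbooooooooooooooooooooooooooooooooooooooooobbbbbbbbbbb
bbbbbbbbbbbboooooooooooooooooooooooooooooooooooooo
[... 2507 characters left out ...]
oooooooooooooooooooooooooooooooooooooobbbbbbbbbbbb
bbbbbbbbbboooooooooooooooooooooooooooooooooooooooooobbbbbbbbbbbb
bbbbbbbbbboooooooooooooooooooooooooooooooooooooooooobbbbbbbbbbbb
bbbbbbbbbboooooooooooooooooooooooooooooooooooooooooobbbbbbbbbbbb
bbbbbbbbbbooooooooooooooooooooooooooooooooooooooooobbbbbbbbbbbbb
bbbbbbbbbbbbbboobobooooboobboobbbobbbbbbbbbbbbbbbbbbbbbbbbbbbbbb
bbbbbbbbbbbbbbbbbbbbbbbbbbbbbbbbbbbbbbbbbbbbbbbbbbbbbbbbbbbbbbbb
bbbbbbbbbbbbbbbbbbbbbbbbbbbbbbbbbbbbbbbbbbbbbbbbbbbbbbbbbbbbbbbb
bbbbbbbbbbbbbbbbbbbbbbbbbbbbbbbbbbbbbbbbbbbbbbbbbbbbbbbbbbbbbbbb
bbbbbbbbbbbbbbbbbbbbbbbbbbbbbbbbbbbbbbbbbbbbbbbbbbbbbbbbbbbbbbbb
bbbbbbbbbbbbbbbbbbbbbbbbbbbbbbbbbbbbbbbbbbbbbbbbbbbbbbbbbbbbbbbb
```

The relay barely shifted (about 0.8 mm, 1-2 deg), so it's still graspable. I'll go back down and close in small steps, checking width and force as I go.

```bash
python3 - <<'E'
from e2 import *
# relay yaw / centre from w14 housing edges
d=load('w14');hsv=cv2.cvtColor(d['img'].copy(),cv2.COLOR_RGB2HSV);H,S,V=cv2.split(hsv)
m=(~((H>98)&(H<128)&(S>135))).astype('uint8')[155:240,285:360].copy();c=cv2.connectedComponentsWithStats(m);k=1+np.argmax(c[2][1:,4]);
ct=max(cv2.findContours((c[1]==k).astype('uint8'),cv2.RETR_EXTERNAL,cv2.CHAIN_APPROX_NONE)[0],key=len);print(cv2.minAreaRect(ct),c[2][k])
ys=range(20,50,3);L=[(c[1][y]==k).nonzero()[0][0]+285 for y in ys];Rr=[(c[1][y]==k).nonzero()[0][-1]+285 for y in ys]
print('slopes',np.degrees(np.polyfit(list(ys),L,1)[0]),np.degrees(np.polyfit(list(ys),Rr,1)[0]),L,Rr)
goto(np.array([.4045,-.2998,.034]),R.from_quat([.003,1,0,0]).as_matrix())
E
python3 drive.py '[[0,0,0.03,0,0,0,0.07],[0,0,0.03,0,0,0,0.07],[0,0,0.03,0,0,0,0.07],[0,0,0,0,0,0,0.07],[0,0,0,0,0,0,0.07]]'
python3 drive.py '[[0,0,0.03,0,0,0,0.07],[0,0,0.015,0,0,0,0.07],[0,0,0,0,0,0,0.07],[0,0,0,0,0,0,0.05],[0,0,0,0,0,0,0.05]]'
python3 - <<'E'
from e2 import *
goto(np.array([.4045,-.2998,.034]),R.from_quat([.003,1,0,0]).as_matrix())
s=snap('scene','s15');u,v=proj(s,[[.405,-.2993,.04]])[0].astype(int)
hsv=cv2.cvtColor(s['img'],cv2.COLOR_RGB2HSV);H,S,V=cv2.split(hsv);r=24
print('\n'.join(''.join('b' if (98<h<128 and s>140) else ('#' if x<60 else ('+' if x<140 else 'o')) for h,s,x in zip(H[y,u-r:u+r],S[y,u-r:u+r],V[y,u-r:u+r])) for y in range(v-r,v+r)))
o=manip.get_obs();P=np.array(o['position']);print(proj(s,[P,P+[0,.025,0],P-[0,.025,0]])-[u-r,v-r])
E
```

```text
((35.0, 25.5), (49.0, 42.0), 90.0) [  14    1   43   50 2040]
slopes 1.8519847923420676 -1.041741445692412 [np.int64(299), np.int64(299), np.int64(300), np.int64(300), np.int64(300), np.int64(300), np.int64(300), np.int64(300), np.int64(300), np.int64(300)] [np.int64(341), np.int64(341), np.int64(341), np.int64(341), np.int64(341), np.int64(341), np.int64(341), np.int64(341), np.int64(341), np.int64(340)]
dpos tool [-0.0004 -0.0013  0.1486] drot tool [ 0.002   0.0002 -0.0012] f [-0.1649 -1.0046  0.6339] [ 0.4041 -0.2988  0.1826] dpos after rot [-0.0004 -0.001   0.1486]
clock: 17.9
position: [0.4037, -0.2982, 0.0924]
tool_rot: [0.004, 1.0, 0.002, -0.001]
wrist_force: [-0.1, 0.6, -0.8]
gripper_width: 0.0701
grasp_force: 0.0
clock: 18.32
position: [0.4064, -0.3001, 0.0508]
tool_rot: [0.004, 1.0, -0.0, 0.002]
wrist_force: [0.1, -0.1, 0.4]
gripper_width: 0.0503
grasp_force: 0.0
dpos tool [0.002  0.0003 0.0168] drot tool [-0.0009  0.0041 -0.0013] f [ 0.0814 -0.1435  0.4269] [ 0.4064 -0.3001  0.0508] dpos after rot [0.0019 0.0003 0.0168]
##########+++++#################################
####
[... 1656 characters left out ...]
bbbbb
####bbbbbbbbbbbbbb++###++++++#+bbbbbbbbbbbbbbbbb
###+bbbbbbbbbbbbbb+++###++++#+bbbbbbbbbbbbbbbbbb
##+bbbbbbbbbbbbbbbb+++++####+bbbbbbbbbbbbbbbbbbo
##bbbbbbbbbbbbbbbbbbb+++++##+bbbbbbbbbbbbbbbbboo
##bbbbbbbbbbbbbbbbbbbbb+++++bbbbbbbbbbbbbbbbbooo
##+bbbbbbbbbbbbbbbbbbbbbb++bbbbbbbbbbbbbbbbbb++o
##+bbbbbbbbbbbbbbbbbbbbbbbbbbbbbbbbbbbbbbbbbo++o
##+bbbbbbbbbbbbbbbbbbbbbbbbbbbbbbbbbbbbbbbbbb+++
##+bbbbbbbbbbbbbbbbbbbbbbbbbbbbbbbbbbbbbbbbbbo++
###++bbbbbbbbbbbbbbbbbbbbbbbbbbbbbbbbbbbbbbbbbo+
#####++bbbbbbbbbbbbbbbbbbbbbbbbbbbbbbbbbbbbbbbbb
########++bbbbbbbbbbbbbbbbbbbbbbbbbbbbbbbbbbbbbb
###########++bbbbbbbbbbbbbbbbbbbbbbbbbbbbbbbbbbb
[[25.1427 21.5177]
 [16.3292 17.7666]
 [34.1355 25.3443]]
```

```bash
python3 drive.py '[[0.0012,0.0002,0.008,0,0.003,0,0.05],[0,0,0.008,0,0,0,0.05],[0,0,0.006,0,0,0,0.05],[0,0,0,0,0,0,0.05]]'
python3 drive.py '[[0,0,0,0,0,0,0.042],[0,0,0,0,0,0,0.039],[0,0,0,0,0,0,0.038]]'
python3 drive.py '[[0,0,0,0,0,0,0.037],[0,0,0,0,0,0,0.036],[0,0,0,0,0,0,0.035]]'
python3 drive.py '[[0,0,0,0,0,0,0.034],[0,0,0,0,0,0,0.033]]'
```

```text
clock: 18.7
position: [0.4034, -0.2985, 0.0258]
tool_rot: [0.004, 1.0, 0.001, -0.001]
wrist_force: [-0.9, 0.3, -0.4]
gripper_width: 0.0498
grasp_force: 0.0
clock: 18.95
position: [0.4043, -0.2992, 0.0272]
tool_rot: [0.004, 1.0, 0.0, -0.0]
wrist_force: [-1.0, 0.3, -0.0]
gripper_width: 0.0376
grasp_force: 0.0
clock: 19.2
position: [0.4044, -0.2994, 0.0273]
tool_rot: [0.004, 1.0, -0.0, -0.0]
wrist_force: [0.2, -0.2, 0.7]
gripper_width: 0.0352
grasp_force: 1.9
clock: 19.37
position: [0.4045, -0.2994, 0.0275]
tool_rot: [0.004, 1.0, -0.0, 0.0]
wrist_force: [-1.0, 0.4, 5.7]
gripper_width: 0.0339
grasp_force: 36.3
```

Contact comes at 35 mm and the grip is building. I'll close on gradually, then lift a little.

```bash
python3 drive.py '[[0,0,0,0,0,0,0.032],[0,0,0,0,0,0,0.031],[0,0,0,0,0,0,0.030]]'
python3 drive.py '[[0,0,-0.004,0,0,0,0.030],[0,0,-0.006,0,0,0,0.030],[0,0,-0.01,0,0,0,0.030],[0,0,0,0,0,0,0.03]]'
```

```text
clock: 19.62
position: [0.4046, -0.2994, 0.0276]
tool_rot: [0.004, 1.0, -0.0, 0.0]
wrist_force: [-1.0, 0.9, 7.2]
gripper_width: 0.0327
grasp_force: 59.1
clock: 19.95
position: [0.405, -0.2998, 0.0489]
tool_rot: [0.004, 1.0, -0.0, 0.001]
wrist_force: [0.4, -1.2, -0.8]
gripper_width: 0.0331
grasp_force: 59.9
```

The relay is held, with the TCP 24.6 mm above its origin. I'll lift it and go beside the socket for a look.

```bash
cat >> e2.py <<'E'
psi=-.0646;Z=R.from_euler('z',psi).as_matrix()
xp=Z@[np.cos(np.pi/6),0,.5];yp=Z@[0,1.,0];zp=Z@[-.5,0,np.cos(np.pi/6)]
PT=np.stack([-xp,yp,-zp],1);S=np.array([.5486,-.0538,.0414])+.062*xp+.003*zp
def pan(X): X=np.atleast_2d(X)-S;return np.stack([X@xp,X@yp,X@zp],1)
E
python3 drive.py '[[0,0,-0.03,0,0,0,0.030],[0,0,-0.035,0,0,0,0.030],[0,0,-0.035,0,0,0,0.030],[0,0,-0.035,0,0,0,0.03],[0,0,-0.01,0,0,0,0.03]]'
python3 drive.py '[[-0.0224,0.0288,0,0,0,0,0.030],[-0.0224,0.0288,0,0,0,0,0.030],[-0.0224,0.0288,0,0,0,0,0.030],[-0.0224,0.0288,0,0,0,0,0.03],[-0.0224,0.0288,0,0,0,0,0.03]]'
python3 drive.py '[[-0.0224,0.0288,0,0,-0.1,0,0.030],[0,0,0,0,-0.105,0.015,0.030],[0,0,0,0,-0.105,0.015,0.030],[0,0,0,0,-0.105,0.015,0.03],[0,0,0,0,-0.105,0.015,0.03]]'
python3 drive.py '[[0,0,0,0,0,0,0.03],[0,0,0,0,0,0,0.03]]'
python3 -c "
from e2 import *
goto(S+.11*zp-.075*yp,PT);print(S)"
```

```text
clock: 20.37
position: [0.4064, -0.3008, 0.1975]
tool_rot: [0.004, 1.0, -0.002, 0.003]
wrist_force: [1.4, -0.8, -0.3]
gripper_width: 0.0326
grasp_force: 60.4
clock: 20.78
position: [0.5178, -0.1545, 0.1919]
tool_rot: [0.004, 1.0, 0.0, -0.0]
wrist_force: [0.3, -0.8, -1.5]
gripper_width: 0.0326
grasp_force: 60.4
clock: 21.2
position: [0.5395, -0.1276, 0.1924]
tool_rot: [0.034, 0.965, -0.0, 0.259]
wrist_force: [1.6, 1.6, -1.7]
gripper_width: 0.033
grasp_force: 60.5
clock: 21.37
position: [0.5379, -0.1271, 0.191]
tool_rot: [0.034, 0.966, 0.001, 0.255]
wrist_force: [1.1, -0.8, -0.5]
gripper_width: 0.0327
grasp_force: 60.5
dpos tool [ 0.0075 -0.0016  0.0196] drot tool [ 0.0167 -0.0083 -0.0098] f [ 1.0989 -0.8293 -0.521 ] [ 0.5379 -0.1271  0.191 ] dpos after rot [ 0.0077 -0.0012  0.0195]
[ 0.6007 -0.0572  0.075 ]
```

Run:
```python
from e2 import *
w=snap('wrist','w16');g=cv2.cvtColor(w['img'],cv2.COLOR_RGB2GRAY)
ys=np.arange(48,-50,-1.5)*1e-3
for x in np.arange(34,-72,-2)*1e-3:
    X=np.array([S+x*xp+y*yp for y in ys]);p=proj(w,X).astype(np.float32)
    v=cv2.remap(g,p[:,0][None],p[:,1][None],cv2.INTER_LINEAR)[0]
    print('%4d '%round(x*1e3)+''.join('0123456789ABCDEFGHIJKLMNOPQ'[min(26,int(a)//6)] if a<162 else '.' for a in v))
```

```text
34 .........OQ..............................................MMOFCDDCC
  32 ............................................................ECDCCC
  30 .........Q..................................................D9ABBB
  28 ........P...................................................I98899
  26 P.......ML..............................................QQ...EABBB
  24 N....QMLGGKMNNNOOOOOPPPPQQQQQQQ.........................OM........
  22 .....LCCCCCCCCDDDDDDDDDCCCCDDEEEEEEEEEDDCDEEFFEFFFGFGFEEDFFGH.....
  20 .....LCBCCCCCCCCDDDCDDDDDDDDDDDEEEEEEEEEEEEEFEEFFFFFFFFFFFFFH.....
  18 .....LBCCCCCCCCCDDDCDDDDDDDDDEDDEDEEEEEEEEEEEFEFFFFFFFFFFFFGH.....
  16 .....LCCCCCCCCCCDDDDDDDDEDDDDDDEEEEEEEEEFEEEEEFFFFFFFFFFFFFFI.....
  14 .....JCCCCCCCCDCCDCDDDDDDDDDDEDEEDEEEEEEEFEEEEFFFFFFFFFFFFFFH.....
  12 .....JCCCCCCCCCCCCDDDDCBBBBBBBBBBBCCCCCCCCDEEFEEEFFFFFFFFFFFH.....
  10 .....JCCCCCCCDCCDDDDDCB9889ABBA9BCCBABDDBAADEEFEFFFFFFFFFFFFG.....
   8 .....KBCCCCCCCCDDDCDDDC98889CCCA9BDCBACDDBADEEEFEFFFFFFFFFFFG.....
   6 .....JCCCCCCCCCDCDDDCDC988899AA9A99AAAAAAAADEFFFEFFFFFEFFFFFH.....
   4 .....ICCCCCCCCCCC
[... 2013 characters left out ...]
....................................................
 -54 ..................................................................
 -56 ..................................................................
 -58 ..............................OOMMPQ..............................
 -60 ..................MIK........OLKKKKM..............................
 -62 .................OGHEM.......PIKKKKLQ.............................
 -64 ..................HDFN........MKKKKLQ.............................
 -66 ....................Q..........PLLN...............................
 -68 ..................................................................
 -70 ..................................................................
```

The panel map shows the guard up. The socket hole is centred at about x=0, y=-0.5 mm, and the brass hole reads x=-62, y=0 once parallax is allowed for, so the panel frame checks out. I'll approach to 30 mm above.

```bash
python3 drive.py '[[0.0077,0.036,0,0.0167,-0.0083,-0.0098,0.03],[0,0.0375,0,0,0,0,0.03],[0,0,0.03,0,0,0,0.03],[0,0,0.02,0,0,0,0.03],[0,0,0,0,0,0,0.03]]'
python3 drive.py '[[0,0,0,0,0,0,0.03],[0,0,0,0,0,0,0.03]]'
python3 -c "
from e2 import *
goto(S+.0346*zp-.0005*yp,PT)"
```

```text
clock: 21.83
position: [0.5652, -0.0638, 0.1439]
tool_rot: [0.03, 0.966, -0.008, 0.258]
wrist_force: [-0.7, -0.3, -0.7]
gripper_width: 0.0327
grasp_force: 60.5
clock: 22.0
position: [0.5641, -0.0649, 0.1465]
tool_rot: [0.031, 0.965, -0.008, 0.259]
wrist_force: [-0.4, 0.4, -1.8]
gripper_width: 0.0327
grasp_force: 60.5
dpos tool [0.0045 0.0096 0.0453] drot tool [ 0.0008  0.0007 -0.    ] f [-0.4401  0.3619 -1.8184] [ 0.5641 -0.0649  0.1465] dpos after rot [0.0045 0.0096 0.0453]
```

```bash
python3 drive.py '[[0.0045,0.0096,0.0,0,0,0,0.03],[0,0,0.02,0,0,0,0.03],[0,0,0.018,0,0,0,0.03],[0,0,0,0,0,0,0.03],[0,0,0,0,0,0,0.03]]'
python3 -c "
from e2 import *
goto(S+.0346*zp-.0005*yp,PT)"
```

```text
clock: 22.42
position: [0.5788, -0.0565, 0.111]
tool_rot: [0.032, 0.965, -0.008, 0.259]
wrist_force: [-0.1, -0.3, -0.6]
gripper_width: 0.033
grasp_force: 60.5
dpos tool [-0.0009  0.0002  0.0075] drot tool [ 0.0007  0.0003 -0.0009] f [-0.0776 -0.3396 -0.5969] [ 0.5788 -0.0565  0.111 ] dpos after rot [-0.0009  0.0002  0.0075]
```

```bash
python3 drive.py '[[-0.0008,0.0002,0.006,0,0,0,0.03],[0,0,0.006,0,0,0,0.03],[0,0,0.003,0,0,0,0.03],[0,0,0,0,0,0,0.03],[0,0,0,0,0,0,0.03]]'
python3 -c "
from e2 import *
goto(S+.0246*zp-.0005*yp,PT)"
python3 drive.py '[[0,0,0.002,0,0,0,0.03],[0,0,0.002,0,0,0,0.03],[0,0,0,0,0,0,0.03]]'
python3 -c "
from e2 import *
goto(S+.0246*zp-.0005*yp,PT)"
```

```text
clock: 22.83
position: [0.5869, -0.0564, 0.098]
tool_rot: [0.031, 0.965, -0.008, 0.259]
wrist_force: [-0.4, -0.1, -1.3]
gripper_width: 0.0329
grasp_force: 60.6
dpos tool [-0.0004 -0.0003  0.0022] drot tool [ 0.0009  0.0008 -0.0004] f [-0.3702 -0.0667 -1.2732] [ 0.5869 -0.0564  0.098 ] dpos after rot [-0.0004 -0.0003  0.0022]
clock: 23.08
position: [0.5891, -0.0565, 0.0944]
tool_rot: [0.031, 0.965, -0.008, 0.259]
wrist_force: [0.1, -0.3, -1.3]
gripper_width: 0.0326
grasp_force: 60.6
dpos tool [-0.0004 -0.0004 -0.002 ] drot tool [ 0.0009  0.001  -0.0002] f [ 0.0775 -0.253  -1.2782] [ 0.5891 -0.0565  0.0944] dpos after rot [-0.0004 -0.0004 -0.002 ]
```

```bash
python3 drive.py '[[0,0,0.0015,0,0,0,0.03],[0,0,0.0015,0,0,0,0.03],[0,0,0,0,0,0,0.03]]' | egrep 'pos|force'
python3 drive.py '[[0,0,0.0015,0,0,0,0.03],[0,0,0.001,0,0,0,0.03],[0,0,0,0,0,0,0.03]]' | egrep 'pos|force'
python3 -c "
from e2 import *
goto(S+.0246*zp-.0005*yp,PT);o=manip.get_obs();print('panel force',np.array(o['wrist_force'])@np.stack([xp,yp,zp],1),o['moment'])"
```

```text
position: [0.5906, -0.0566, 0.0918]
wrist_force: [-0.0, 0.2, -0.7]
grasp_force: 60.6
position: [0.5918, -0.0567, 0.0896]
wrist_force: [-0.8, -0.4, -0.6]
grasp_force: 60.6
dpos tool [-0.0004 -0.0004 -0.0075] drot tool [ 0.0009  0.0009 -0.0003] f [-0.8206 -0.4164 -0.5681] [ 0.5918 -0.0567  0.0896] dpos after rot [-0.0004 -0.0004 -0.0075]
panel force [-0.9699 -0.4685 -0.096 ] [ 0.0195  0.3907 -0.0001]
```

7.5 mm in with almost no force. I'll continue to home at 16 mm.

```bash
python3 drive.py '[[0,0,0.002,0,0,0,0.03],[0,0,0.002,0,0,0,0.03],[0,0,0,0,0,0,0.03]]' | egrep 'pos|force'
python3 drive.py '[[0,0,0.0015,0,0,0,0.03],[0,0,0.001,0,0,0,0.03],[0,0,0,0,0,0,0.03]]' | egrep 'pos|force'
python3 drive.py '[[0,0,0.001,0,0,0,0.03],[0,0,0.001,0,0,0,0.03],[0,0,0,0,0,0,0.03]]' | egrep 'pos|force'
python3 -c "
from e2 import *
goto(S+.0246*zp-.0005*yp,PT);o=manip.get_obs();print('panel force',np.array(o['wrist_force'])@np.stack([xp,yp,zp],1),o['moment'])"
```

```text
position: [0.5938, -0.0568, 0.086]
wrist_force: [-0.3, 0.0, -1.1]
grasp_force: 60.6
position: [0.5951, -0.0569, 0.084]
wrist_force: [0.5, -0.6, -1.0]
grasp_force: 60.6
position: [0.5961, -0.057, 0.0823]
wrist_force: [-0.7, 0.1, -0.6]
grasp_force: 60.6
dpos tool [-0.0004 -0.0004 -0.0159] drot tool [ 0.0009  0.001  -0.0003] f [-0.7347  0.0649 -0.6302] [ 0.5961 -0.057   0.0823] dpos after rot [-0.0003 -0.0004 -0.0159]
panel force [-0.9537  0.0173 -0.1771] [0.0257 0.3566 0.0255]
```

```bash
for i in 1; do python3 drive.py '[[0,0,0.001,0,0,0,0.03],[0,0,0,0,0,0,0.03]]' | egrep 'pos|wrist'; done
python3 drive.py '[[0,0,0.0005,0,0,0,0.03],[0,0,0,0,0,0,0.03]]' | egrep 'pos|wrist'
python3 -c "
from e2 import *
goto(S+.0246*zp-.0005*yp,PT);o=manip.get_obs();print('panel force',np.array(o['wrist_force'])@np.stack([xp,yp,zp],1),o['moment'])"
```

```text
position: [0.5963, -0.0571, 0.082]
wrist_force: [-8.4, -0.9, 11.5]
position: [0.5964, -0.0571, 0.082]
wrist_force: [-12.9, -1.1, 17.6]
dpos tool [-0.0003 -0.0002 -0.0164] drot tool [ 0.0008  0.0018 -0.0004] f [-12.9372  -1.088   17.625 ] [ 0.5964 -0.0571  0.082 ] dpos after rot [-0.0002 -0.0003 -0.0164]
panel force [-2.3073 -1.9209 21.6837] [-0.0595  0.7237 -0.0597]
```

It's home: a firm stop at 16.4 mm depth with 21 N. I'll release and retract.

```bash
python3 drive.py '[[0,0,-0.0003,0,0,0,0.033],[0,0,0,0,0,0,0.037],[0,0,0,0,0,0,0.045],[0,0,0,0,0,0,0.05],[0,0,0,0,0,0,0.05]]' | egrep 'pos|wrist|wid'
python3 drive.py '[[0,0,-0.01,0,0,0,0.05],[0,0,-0.02,0,0,0,0.05],[0,0,-0.03,0,0,0,0.05],[0,0,-0.03,0,0,0,0.05],[0,0,-0.03,0,0,0,0.05]]' | egrep 'pos|wrist'
python3 drive.py '[[0,-0.035,0,0,0,0,0.05],[0,-0.04,0,0,0,0,0.05],[0,0,0,0,0,0,0.05],[0,0,0,0,0,0,0.05]]' | egrep 'clock|pos|wrist'
python3 - <<'E'
from e2 import *
w=snap('wrist','w17');g=cv2.cvtColor(w['img'],cv2.COLOR_RGB2GRAY)
ys=np.arange(48,-50,-1.5)*1e-3
print('base top plane z=6mm; then housing top z=46')
for z,rng in((.006,range(-16,-30,-2)),(.046,range(26,-30,-2))):
  for x in rng:
    X=np.array([S+x*1e-3*xp+y*yp+z*zp for y in ys]);p=proj(w,X).astype(np.float32)
    v=cv2.remap(g,p[:,0][None],p[:,1][None],cv2.INTER_LINEAR)[0]
    print('%4d '%x+''.join('0123456789ABCDEFGHIJKLMNOPQ'[min(26,int(a)//6)] if a<162 else '.' for a in v))
s=snap('scene','s17');H,Sa,V=cv2.split(cv2.cvtColor(s['img'],cv2.COLOR_RGB2HSV))
c=cv2.connectedComponentsWithStats((((H<8)|(H>172))&(Sa>140)&(V>70)).astype('uint8'));print([(c[2][i].tolist(),c[3][i].round(1)) for i in range(1,c[0]) if c[2][i,4]>20])
E
python3 g.py t17
```

```text
position: [0.5968, -0.057, 0.0814]
wrist_force: [-0.8, -1.0, 0.2]
gripper_width: 0.0499
position: [0.5357, -0.0532, 0.1858]
wrist_force: [0.1, -0.2, 0.3]
clock: 25.83
position: [0.5323, -0.1206, 0.1853]
wrist_force: [-0.4, 1.0, -0.3]
base top plane z=6mm; then housing top z=46
 -16 ......PDCCDCCCDCDDDDEEEDCEEDDCDDDDDDDDEEEEDDBABCEFFFFFFFFFFFH.....
 -18 ......OCCCCCCDDCDDDDDBBBBBBBBBBBBBBBBBBCCCBBAABCFFFFFFFFFFFFH.....
 -20 ......PCCCCDCDDDDDDDDDB99AAAAAA9AAAAAAAAAAAAAABBEFFFFFFFFFFFH.....
 -22 ......PDCCDCCDDDDDDDDDDBABABABBBBBBBBBBBBBBBBBBBDEFFFFFFFFFFH.....
 -24 ......PHFFFFGGFGGGFFGGGFCBCCCCCBCCCCCCBBBCCCCCCDFFFFFFFFFFFFG.....
 -26 .P.......N..............ONNNNNNNNNNNNNNMMNMMMMO...................
 -28 .M.......NN.............OOOOOOOOOOOONOOOOOOOOOP..........O........
  26 ..PQ...NDG........P....................PPPQPPP...........Q...P....
  24 QQLHJL.NDC........HGL.................QNNNNONN..........OMMQ.L....
  22 NNNOQQLHCCP......KEDP..POONMMMMMMMMMMMMMMMMMMMMMMMMMNMMMN..OPJ....
  20 ..QQQ.QJEDN.......FDK......................................QFF....
  18 ...QQQ.QOMQ........LO....
[... 1178 characters left out ...]
FFFFFFFFFFFFO..
 -16 8AAAAAAAB.......JCDCDFNPPPPQPOQ..........OOMHDDCCAADFFFFFFFFFFFP..
 -18 AAAAAAAAB.......HCCCDDHIIIIKKJIHJJJJKKKKLLJHEDDDCABCFFFFFFFFFFFO..
 -20 AAAAAAAA9.......GCDDDCDDEEFFFFFFDEFFFGGGGFGFEDDDCABCFFFFFFFFFFFO..
 -22 99AAAAAA9.......ICCCDDCDDDEFEDEFFFDDDDDDDDEFFEDDDAACFFFFFFFFFFF...
 -24 AAAAAAAA9.......HCCDCDDDDDDDDEEDDDDDDDDDDDDDEEDDCABCFFFFFFFFFFF...
 -26 9A9AAAAA9.......GCCDCCDDDDDECAAAAA9AAAAAAAAAAABAAABCFFFFFFFFFFF...
 -28 9AAAAAAA9.......FCDCDDDDDDDDDDAAAAABAABBBBBBBABBBBBBEFFFFFFFFFF...
[([209, 141, 8, 12, 72], array([212.3, 146.2])), ([377, 226, 9, 16, 116], array([380.8, 233. ]))]
[([25, 64, 24, 11, 149], [258.0, 168.0]), ([56, 67, 23, 10, 151], [287.0, 171.0])]
```

The housing top maps to x down to -18 and y from +17 to -17.5 mm, exactly at the home height. The guard is up and the pin is at its original pixel, so I'll hand in.

```bash
python3 -c "
from plant import manip
print(manip.sign_off())"
```

```text
the job is handed in; nothing more can be done
None
```

The job is handed in, verdict not shown: the guard is up, the pin is back in its stand, and the relay is fully home at about 16.4 mm with a 21 N stop, on the second grasp after the first slipped off without moving it more than about 1 mm.

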